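Gauge the set height of a screw jack

TASK

Slide the screw jack along the white plate, without lifting it, until it is fully home in the V-stop under the height gauge. Then press the gauge's carriage down by its black cap until the sprung foot stands on the jack and is pushed about half way up its 20 mm spring travel, never to the end of it, and leave it standing there. Do not disturb the disc weight and the steel bar that also stand on the plate.

Things in the scene. Friction and masses are not known exactly. Their poses are not given: they have to be found in the camera images.
- gauge: Bench height gauge, fixed: white plate 340 x 400 x 20 mm. Origin: centre of its underside, z up. In its frame a 90-degree V-stop of two steel rails 12 mm thick, 76 long, 25 high opens towards -x (robot's side), mouth 120 mm wide; behind it, at x = 135 mm, a column of 24 mm diameter and 205 mm height, on which a carriage slides that holds an upright sleeve over the V-stop.
- stop_home (a point): Point on the plate's top, straight below the gauge foot (x = 50, y = 0, z = 20 mm in the gauge's frame): where the centre of the jack's underside is when the jack is home, touching both rails of the V-stop.
- jack: Loose dark steel screw jack, about 0.8 kg, on the plate in front of the V-stop. Round body 72 mm in diameter, straight to 30 mm up, narrowing to 42 mm at 48 mm; above it a bright stiff screw with a flat pad 36 mm in diameter, set differently each time: the pad's top is 60 to 86 mm above the underside. Origin: centre of the underside, z up.
- carriage (a joint): Travel of the gauge carriage in m: 0 at the top, grows as it is pressed down, to 0.085. It stays where it is left (sliding takes about 9 N downwards). At 0 the relaxed foot's underside is 125 mm above the plate.
- cap_top (a point): Centre of the top of the carriage's black round push cap, 40 mm in diameter, 11 mm thick, straight above the foot; 95 mm above the relaxed foot's underside. The cap, sleeve (28 mm in diameter) and foot have one upright axis.
- foot (a joint): Spring deflection of the gauge foot in m, the gauge's reading: 0 relaxed, grows as the foot is pushed up towards its sleeve, 0.020 at the end of its travel. Spring 2 N at 0 plus 0.3 N per mm. The gap between the 10 mm thick foot disc and the sleeve above it is 16 mm when relaxed and 6 mm at half travel.
- foot_tip (a point): Centre of the underside of the gauge foot, a steel disc 20 mm in diameter and 10 mm thick.
- weight: Bystander on the plate: steel disc weight with a knob, 56 mm in diameter, 50 mm tall; origin under its centre.
- spacer: Bystander on the plate: steel bar 90 x 35 x 30 mm; origin under its centre, x along its length.
Not all that is in view belongs to the job. What is shaped like the jack but green is not meant.

How it is judged:
By the outcome, as a careful person would: the job done as asked, in the order asked, and still so for the second after the job is handed in, with the robot touching nothing.
It also fails if it takes over 54 s, if anything falls off the work surface, if the arm or the gripper's body presses on something with over 40 N, if the wrist force passes 120 N, or if a joint passes its speed limit or range.

ROBOT

A 6-joint arm with a two-finger parallel gripper is mounted at the origin on the work surface. World frame = base frame: x ahead of the robot, y to its left, z up, the work surface at z = 0. Lengths are in m, angles in rad, forces in N, time in s.
With the tool pointing down it reaches from about 0.35 to 0.925 m from the base axis. Payload 6.4 kg.
Tool frame: the origin (TCP) lies at the very end of the fingers, on their centre line; the grasp point (between the pads) lies 19 mm behind it; z points along the fingers, y is the direction in which the jaws open and shut (so a half turn about z gives the same grasp; the last joint's range is limited). The gripper opens to 94 mm and grips with 3 to 60 N. Pads are 16 mm wide; open, the fingers measure 119 mm over their backs; the gripper's body (75 mm by 177 mm) begins 78 mm behind the grasp point.
Start: joints at [-1.483, 0.245, 1.558, -0, 1.339, -0.174], TCP at [0.168, -0.628, 0.17] pointing down, gripper open.
Joint ranges: [-3.13, 3.13], [-1.02, 2.26], [0.13, 2.54], [-0.95, 4.09], [0.21, 2.88], [-2.74, 2.74]. Speed limits (rad/s): [2.57, 2.57, 3.14, 3.14, 3.14, 3.14].

INTERFACE

Orientations are given as a unit quaternion [w, x, y, z].
In Python, from plant import sensors, optics, job gives the robot as it stands.
- The arm moves only by the tool send_rows, never from a script. Its argument "series" is text: rows parted by semicolons, each of 7 numbers parted by spaces: the shift along the tool's x, y, z in cm, then the turn, a rotation vector about the tool's x, y, z in degrees, then the closure, from -1 (fully open) to 1 (shut), so that 0 is half open. In form: dx dy dz ax ay az grip; .... A call has 1 to 8 rows; each row shifts and turns the commanded pose from where the row before left it, along the tool's axes as they then stand; what a row does not reach is not made up. A row lasts 1/8 s, in which the tool goes at most 62.5 mm and 10.7 degrees, less where a joint would pass 70% of its speed; a pose out of reach is approached as far as the arm can. A call with a gripper value outside its range is refused whole. The fingers move at their own pace and stop on an object; "force" is the grip in N (left out, the last holds). Time passes only in rows, so rows that do not move let the fingers close. It gives the time, the measured TCP pose, the force and the opening at its end, in the units of the state.
- sensors.read_state(): the state, without advancing time (a new reading comes with each control period).
- optics.read_camera(name): name is "scene" or "top" or "wrist"; returns a dict with "pixels" (420x560x3 uint8, red, green, blue), "range_z" (420x560 float32, m along the optical axis (not along the pixel's ray), 0 where there is no reading), "fx", "fy", "cx", "cy" (pixels), "k1" (the pictures are not rectified: a ray, as slopes to the right and down, at radius r is drawn at 1 + k1 r^2 times it, then the intrinsics apply), "view" (4x4, takes a point from world to camera coordinates); the wrist camera has in their place "T_tool_cam" (4x4, takes a point from camera to tool coordinates, whose origin is the TCP and whose axes are the flange's). Camera axes: x right, y down, z forward; pixel columns grow to the right and rows downward; lengths in m; the calibration is good to about 2 mm. A picture is of the moment at which its call begins: read the wrist's pose just before it.
- job.close_job(): hands the job in, once; it reports no verdict.
The state is a dict: "t": time; "joints": joint angles; "joint_vel": joint speeds; "effort": joint torques, N m; "tool_pos": TCP position; "tcp_rot": TCP orientation; "force": force on the tool from outside, world axes, zero at the start; "torque": the same for the moment, N m; "opening": opening from 0.0 (shut) to 1.0 (fully open).
Only numpy, scipy, OpenCV 4.12 (cv2) and the standard library are available. Lean on these libraries where they do the work, as an engineer would, in place of code of your own. Each camera call takes 0.05 s, during which the arm holds its last target.

## Working session

There is one attempt and no reset: what is moved stays moved. The work goes in short steps, Python scripts to look and compute and a tool call to move; the robot and the scene stay as the last step left them, time stands still between calls to the robot, and variables do not carry over. Pictures are saved under pics/ and viewed, and the job is handed in when it is done.

Besides the shell and the picture viewer there is one more tool, called after "Emit:" as a command line: name --argument value ..., lists and objects as JSON in quotes. send_rows: Moves the arm, as the interface text tells. Its arguments: {"type":"object","properties":{"series":{"type":"string"},"force":{"type":"number"}},"required":["series"]}

```bash
mkdir -p pics; ls; python3 - <<'E'
from plant import sensors, optics
import cv2, numpy as np
s=sensors.read_state();print(s)
for n in("scene","top"):
    c=optics.read_camera(n); np.savez(f'{n}0.npz',**c)
    cv2.imwrite(f'pics/{n}0.png',c['pixels'][:,:,::-1]); print(n,{k:v for k,v in c.items() if k not in('pixels','range_z')})
E
```

```text
pics
{'t': 0.0, 'joints': array([-1.48312936e+00,  2.45782207e-01,  1.55898771e+00,  3.42901222e-05,
        1.33871465e+00, -1.74118106e-01]), 'joint_vel': array([ 0.00068352,  0.00034275,  0.00013779, -0.00072185, -0.0001603 ,
        0.00164696]), 'effort': array([ 7.05966777e-04, -4.15831697e+01, -3.14602268e+01,  6.85054413e-02,
        3.32133647e-02, -1.52485222e-04]), 'tool_pos': array([ 0.16816937, -0.62718533,  0.16907996]), 'tcp_rot': array([-9.44352274e-04,  9.91445869e-01,  1.30515111e-01,  5.75428644e-05]), 'force': array([ 0.27280774, -0.3406549 ,  0.13865858]), 'torque': array([-0.02477116, -0.03073727, -0.02943616]), 'opening': 1.0022302857846916}
scene {'fx': 417.20832693610856, 'fy': 417.20832693610856, 'cx': 280.4180264210305, 'cy': 205.24649219097688, 'k1': -0.10051550733337387, 'view': array([[-1.16215506e-02,  9.99892753e-01, -8.91193020e-03,
        -2.38942026e-02],
       [ 5.76256035e-01, -5.86518641e-04, -8.17269012e-01,
        -1.80419376e-01],
       [-8.17186589e-01, -1.46334867e-02, -5.76187417e-01,
         1.34231530e+00],
       [ 0.00000000e+00,  0.00000000e+00,  0.00000000e+00,
         1.00000000e+00]])}
top {'fx': 428.38164452922706, 'fy': 428.38164452922706, 'cx': 282.1484197286506, 'cy': 203.10476501919902, 'k1': -0.02232155494430808, 'view': array([[-0.00713407, -0.99995156,  0.00678037,  0.03426999],
       [-0.99023268,  0.00612024, -0.13929031,  0.56286947],
       [ 0.13924207, -0.00770785, -0.99022838,  1.04360934],
       [ 0.        ,  0.        ,  0.        ,  1.        ]])}
```

View pics/scene0.png

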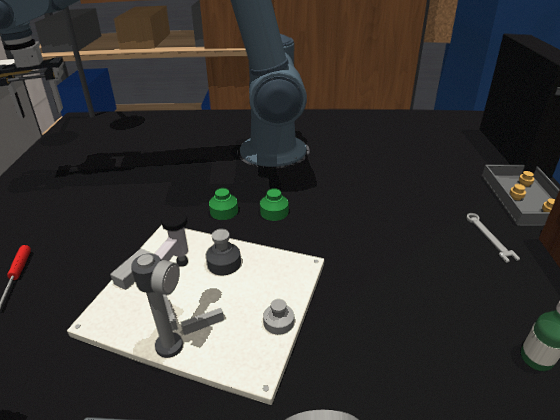

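View pics/top0.png

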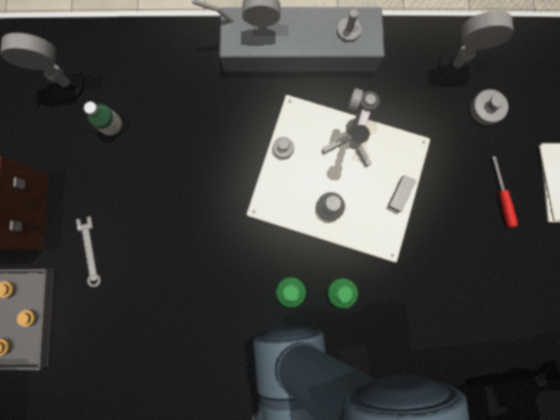

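Candidates for the jack are the dark body at top (331,206) / scene (222,255), the two green jack-shaped ones at top (291,292) and (343,293), and the light disc weight with a knob at top (283,148). There is also a weight-like disc off the plate at top (490,107). The dark one on the plate fits the description. Next I'll measure it and check a close crop.

```bash
cat > h.py <<'E'
import numpy as np, cv2
def ray(c,uv,view=None):
    uv=np.atleast_2d(np.asarray(uv,float))
    K=np.array([[c['fx'],0,c['cx']],[0,c['fy'],c['cy']],[0,0,1]],float)
    p=cv2.undistortPoints(uv.reshape(-1,1,2),K,np.array([float(c['k1']),0,0,0])).reshape(-1,2)
    d=np.c_[p,np.ones(len(p))]
    V=c['view'] if view is None else view
    R,t=V[:3,:3],V[:3,3]
    return -R.T@t, d@R
def plane(c,uv,z,view=None):
    o,d=ray(c,uv,view); return o+d*((z-o[2])/d[:,2])[:,None]
def proj(c,P,view=None):
    V=c['view'] if view is None else view
    K=np.array([[c['fx'],0,c['cx']],[0,c['fy'],c['cy']],[0,0,1]],float)
    r,_=cv2.Rodrigues(V[:3,:3])
    return cv2.projectPoints(np.atleast_2d(np.asarray(P,float)),r,V[:3,3].copy(),K,np.array([float(c['k1']),0,0,0]))[0].reshape(-1,2)
def cloud(c,view=None):
    h,w=c['range_z'].shape
    u,v=np.meshgrid(np.arange(w),np.arange(h))
    o,d=ray(c,np.c_[u.ravel(),v.ravel()],view)
    return (o+d*c['range_z'].reshape(-1,1)).reshape(h,w,3)
E
cat > m.py <<'E'
from h import *
for n in('top','scene'):
    c=dict(np.load(n+'0.npz')); im=c['pixels']; hsv=cv2.cvtColor(im,cv2.COLOR_RGB2HSV)
    m=((im.min(2)>150)).astype(np.uint8)
    k,l,st,ce=cv2.connectedComponentsWithStats(m)
    # plate comp: contains most px in centre
    i=max(range(1,k),key=lambda i:st[i,4] if 60<ce[i][0]<460 and 90<ce[i][1]<400 else 0)
    cs,_=cv2.findContours((l==i).astype(np.uint8),cv2.RETR_EXTERNAL,cv2.CHAIN_APPROX_NONE)
    hull=cv2.convexHull(max(cs,key=cv2.contourArea))
    q=cv2.approxPolyDP(hull,12,True).reshape(-1,2); print(n,st[i],q.tolist())
    P=plane(c,q,0.02); print(P.round(4).tolist()); print('sides',np.linalg.norm(P-np.roll(P,-1,0),axis=1).round(4),'mean',P.mean(0))
    X=cloud(c); print('plate z med', np.median(X[l==i][:,2]))
    x0,x1,y0,y1=(240,440,80,270) if n=='top' else (60,340,180,400)
    cv2.imwrite(f'pics/{n}_crop.png',cv2.resize(im[y0:y1,x0:x1,::-1],None,fx=3 if n=='top' else 2.7,fy=3 if n=='top' else 2.7,interpolation=cv2.INTER_CUBIC))
E
python3 m.py
```

```text
top [  247    95   183   167 17711] [[287, 95], [429, 139], [395, 261], [247, 214]]
[[0.8574, 0.0153, 0.02], [0.7345, -0.359, 0.02], [0.4158, -0.2546, 0.02], [0.5382, 0.1207, 0.02]]
sides [0.394  0.3354 0.3947 0.3362] mean [ 0.63648517 -0.11941868  0.02      ]
plate z med 0.02142192375491514
scene [   67   229   257   171 19472] [[67, 330], [185, 229], [323, 259], [270, 399]]
[[0.737, -0.3577, 0.02], [0.4382, -0.1952, 0.02], [0.5405, 0.1212, 0.02], [0.8595, 0.018, 0.02]]
sides [0.3401 0.3326 0.3353 0.3951] mean [ 0.64378814 -0.10342535  0.02      ]
plate z med 0.01957464284091881
```

View pics/top_crop.png

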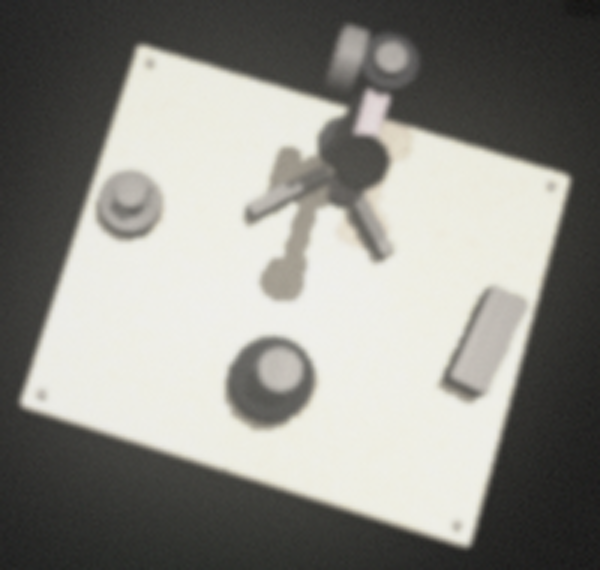

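View pics/scene_crop.png

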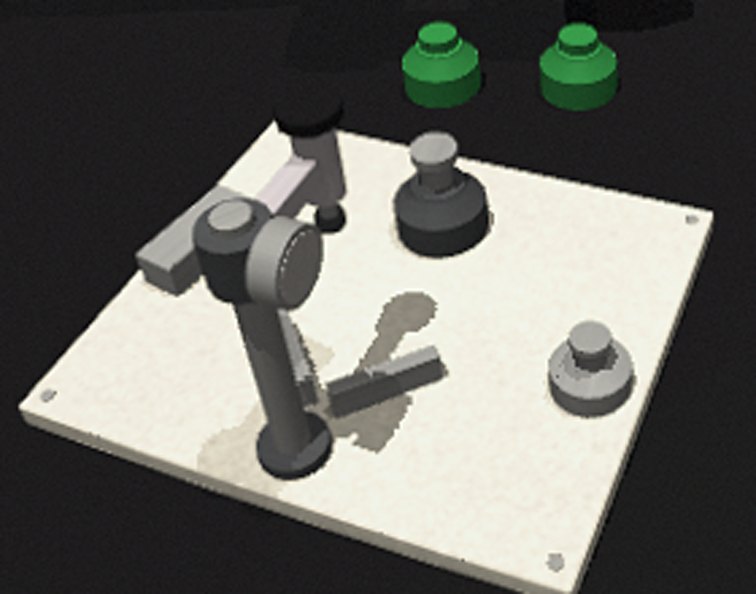

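The crop shows the jack: a dark body with a bright screw and pad, at scene-crop (435,200). The green ones are decoys. The weight is at scene-crop (590,370) and the bar at (185,240). Now I'll measure.

```bash
cat > m2.py <<'E'
from h import *
T=dict(np.load('top0.npz')); S=dict(np.load('scene0.npz'))
X=cloud(T); im=T['pixels']; 
# plate: boundary line fit by minAreaRect in world
m=((im.min(2)>110)).astype(np.uint8)
k,l,st,ce=cv2.connectedComponentsWithStats(m); i=l[230,300]
cs,_=cv2.findContours((l==i).astype(np.uint8),cv2.RETR_EXTERNAL,cv2.CHAIN_APPROX_NONE)
c=max(cs,key=cv2.contourArea).reshape(-1,2)
c=c[~((c[:,0]>335)&(c[:,0]<395)&(c[:,1]<140))]
P=plane(T,c,0.02)[:,:2].astype(np.float32)
r=cv2.minAreaRect(P); print('rect',r)
cen=np.array(r[0]); 
b=cv2.boxPoints(r)
# long edge dir -> gauge y
e=[b[1]-b[0],b[2]-b[1]]; e=max(e,key=np.linalg.norm); e=e/np.linalg.norm(e)
ey=e if e[1]>0 else -e; ex=np.array([ey[1],-ey[0]]); print('yaw',np.degrees(np.arctan2(ex[1],ex[0])))
G=lambda p:np.c_[(p[:,:2]-cen)@ex,(p[:,:2]-cen)@ey,p[:,2]]
np.savez('g.npz',cen=cen,ex=ex,ey=ey)
print('home',cen+0.05*ex)
for n,C in(('top',T),('scene',S)):
    Q=cloud(C).reshape(-1,3); g=G(Q); px=C['pixels'].reshape(-1,3)
    g[:,2]-=0.02
    ins=(abs(g[:,0])<.165)&(abs(g[:,1])<.195)&(g[:,2]>.008)&(g[:,2]<.3)
    idx=np.where(ins)[0]
    # cluster in coarse grid
    H=np.zeros((70,80),np.uint8); a=((g[idx,0]+.175)/.005).astype(int); bb=((g[idx,1]+.2)/.005).astype(int); H[a,bb]=1
    k,L,st,ce=cv2.connectedComponentsWithStats(H)
    lab=L[a,bb]
    for j in range(1,k):
        s=idx[lab==j]
        if len(s)<40: continue
        q=g[s]; print(n,'n',len(s),'xmin/max',q[:,0].min().round(4),q[:,0].max().round(4),'y',q[:,1].min().round(4),q[:,1].max().round(4),'zmax',np.percentile(q[:,2],98).round(4))
        t=q[q[:,2]>np.percentile(q[:,2],98)-.004]; print('   top centre',((t.min(0)+t.max(0))/2).round(4),'size',np.ptp(t,axis=0).round(4))
E
python3 m2.py
```

```text
rect ((0.6364063024520874, -0.1189890056848526), (0.4033600091934204, 0.3435790538787842), 72.06501770019531)
yaw -17.934973
home [ 0.68397663 -0.13438588]
top n 666 xmin/max -0.1237 -0.052 y -0.0343 0.0366 zmax 0.0838
   top centre [-0.0869  0.0012  0.0828] size [0.0349 0.0346 0.006 ]
top n 563 xmin/max -0.0507 0.0445 y -0.1853 -0.1371 zmax 0.0351
   top centre [-0.0017 -0.16    0.0341] size [0.0919 0.0446 0.006 ]
top n 378 xmin/max -0.004 0.0515 y 0.1335 0.1883 zmax 0.0541
   top centre [0.0239 0.1615 0.0532] size [0.0261 0.0254 0.0061]
top n 1350 xmin/max 0.0289 0.1568 y -0.0206 0.0642 zmax 0.221
   top centre [ 0.0491 -0.0007  0.2204] size [0.0405 0.0388 0.0068]
top n 138 xmin/max 0.0429 0.0883 y -0.0658 -0.0216 zmax 0.0301
   top centre [ 0.065  -0.0462  0.0285] size [0.0394 0.0336 0.0048]
scene n 1088 xmin/max -0.1181 -0.0503 y -0.0325 0.0397 zmax 0.0802
   top centre [-0.0863  0.0033  0.0788] size [0.0381 0.0352 0.0046]
scene n 514 xmin/max -0.0456 0.0474 y -0.1852 -0.1396 zmax 0.0318
   top centre [ 0.0009 -0.1644  0.0306] size [0.093  0.0417 0.0055]
scene n 813 xmin/max -0.0021 0.0543 y 0.1354 0.1913 zmax 0.0509
   top centre [0.0252 0.1635 0.0495] size [0.0272 0.0265 0.005 ]
scene n 4518 xmin/max 0.0321 0.1599 y -0.0572 0.0664 zmax 0.2171
   top centre [0.0513 0.0016 0.216 ] size [0.0384 0.0384 0.0057]
```

All sizes fit. The cap is at gauge (50,0) and 220 mm high. The jack is at gauge (-87,2) with its pad at about 79–80 mm. The plan is to push with a half-open fork of the two fingers, tool tilted back so the gripper body clears the gauge.

Emit:
send_rows --series "3.8 -3.8 0 0 0 0 0;3.8 -3.8 0 0 0 0 0;3.8 -3.8 0 0 0 0 0;3.8 -3.8 0 0 0 0 0;3.8 -3.8 0 0 0 0 0;3.8 -3.8 0 0 0 0 0;3.8 -3.8 0 0 0 0 0;3.8 -3.8 0 0 0 0 0" --force 20

```text
t: 1.1
tool_pos: [0.3836, -0.2538, 0.1699]
tcp_rot: [-0.0, 0.991, 0.13, -0.0]
force: [1.2, -0.4, -0.8]
opening: 0.5
```

Emit:
send_rows --series "3.8 -3.8 0 0 0 0 0;3.8 -3.8 0 0 0 0 0;3.8 -3.8 0 0 0 0 0;3.8 -3.8 0 0 0 0 0;0 0 0 0 0 8.2 0;0 0 0 0 0 8.2 0;0 0 0 0 0 8.2 0;0 0 0 0 0 8.2 0"

```text
t: 2.1
tool_pos: [0.4904, -0.0691, 0.1697]
tcp_rot: [-0.0, 0.988, -0.157, -0.0]
force: [0.2, 0.6, 0.5]
opening: 0.501
```

Emit:
send_rows --series "0 0 0 0 8 0 0;0 0 0 0 8 0 0;0 0 0 0 9 0 0;0 0 0 0 0 0 0"

```text
t: 2.6
tool_pos: [0.4877, -0.0681, 0.1673]
tcp_rot: [0.033, 0.965, -0.151, 0.212]
force: [0.3, -0.3, 0.5]
opening: 0.498
```

```bash
cat >> h.py <<'E'
from scipy.spatial.transform import Rotation as Ro
def Rt(s):
    w,x,y,z=s['tcp_rot']; return Ro.from_quat([x,y,z,w]).as_matrix()
g_=np.load('g.npz') if __import__('os').path.exists('g.npz') else None
def gau(p): 
    p=np.asarray(p);d=p[:2]-g_['cen']; return np.array([d@g_['ex'],d@g_['ey'],p[2]-.02])
def wor(q): return np.r_[g_['cen']+q[0]*g_['ex']+q[1]*g_['ey'],q[2]+.02]
def rep(s):
    R=Rt(s); A=np.c_[np.r_[g_['ex'],0],np.r_[g_['ey'],0],[0,0,1]]
    print('t',round(s['t'],2),'gauge tcp mm',(gau(s['tool_pos'])*1e3).round(1)); print('tool axes in gauge\n',(A.T@R).round(3)); print('force gauge',(A.T@s['force']).round(2),'joints',s['joints'].round(2))
def need(s,q): print('need cm',(Rt(s).T@(wor(np.array(q))-s['tool_pos'])*100).round(2))
E
python3 - <<'E'
from plant import sensors,optics
from h import *
s=sensors.read_state(); rep(s); need(s,[-.155,.002,.011])
c=optics.read_camera('scene'); cv2.imwrite('pics/s1.png',c['pixels'][:,:,::-1])
c=optics.read_camera('wrist'); cv2.imwrite('pics/w1.png',c['pixels'][:,:,::-1])
E
```

```text
t 2.6 gauge tcp mm [-157.2    2.6  147.3]
tool axes in gauge
 [[ 0.908  0.002  0.418]
 [ 0.002 -1.     0.001]
 [ 0.418 -0.    -0.908]]
force gauge [ 0.39 -0.18  0.48] joints [-0.39 -0.48  2.28  0.04  0.92  1.47]
need cm [-5.51  0.07 12.47]
```

View pics/s1.png

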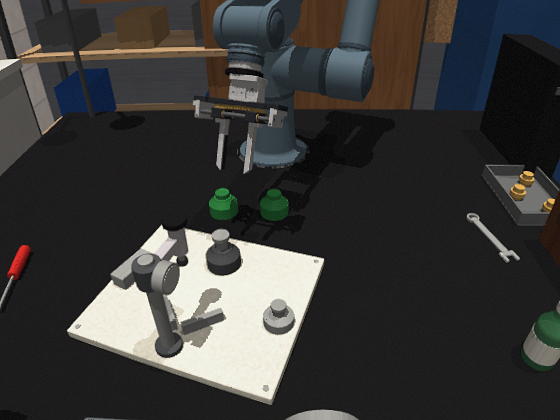

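View pics/w1.png

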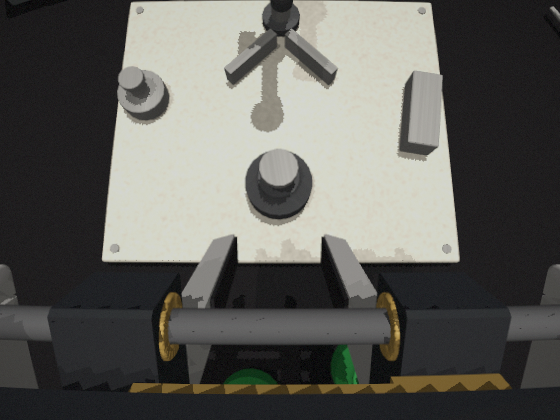

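The fork lines up with the jack (wrist: jack body at (279,183), fingertips at (232,240) and (330,240)). I'll descend to tip height.

Emit:
send_rows --series "-1.1 0 2.5 0 0 0 0;-1.1 0 2.5 0 0 0 0;-1.1 0 2.5 0 0 0 0;-1.1 0 2.5 0 0 0 0;-0.55 0 1.25 0 0 0 0;-0.55 0 1.25 0 0 0 0;0 0 0 0 0 0 0"

```text
t: 3.58
tool_pos: [0.494, -0.0705, 0.0334]
tcp_rot: [0.033, 0.965, -0.151, 0.213]
force: [-0.6, 0.3, 0.5]
opening: 0.498
```

```bash
python3 - <<'E'
from plant import sensors,optics
from h import *
s=sensors.read_state(); rep(s); need(s,[-.122,.002,.011])
c=optics.read_camera('wrist'); cv2.imwrite('pics/w2.png',c['pixels'][:,:,::-1])
E
```

```text
t 3.58 gauge tcp mm [-150.4    2.3   13.4]
tool axes in gauge
 [[ 0.907  0.002  0.421]
 [ 0.002 -1.     0.001]
 [ 0.421 -0.    -0.907]]
force gauge [-0.64  0.14  0.53] joints [-0.39 -0.22  2.36  0.06  0.57  1.44]
need cm [2.47 0.03 1.41]
```

View pics/w2.png

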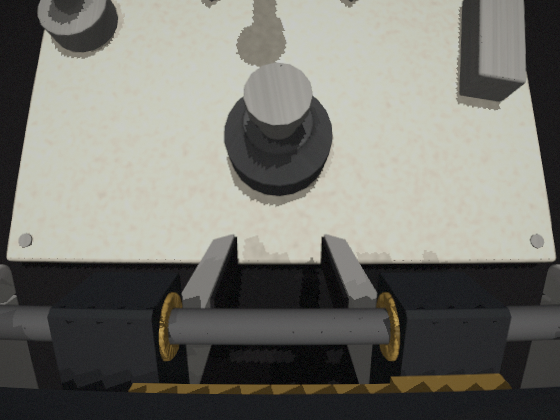

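Emit:
send_rows --series "0.9 0 0.42 0 0 0 0;0.9 0 0.42 0 0 0 0;0.45 0 0.21 0 0 0 0;0.45 0 0.21 0 0 0 0;0.45 0 0.21 0 0 0 0;0.45 0 0.21 0 0 0 0;0.45 0 0.21 0 0 0 0;0.45 0 0.21 0 0 0 0"

```text
t: 4.62
tool_pos: [0.5411, -0.0856, 0.0336]
tcp_rot: [0.033, 0.965, -0.151, 0.214]
force: [-0.1, -0.1, -0.1]
opening: 0.501
```

```bash
python3 - <<'E'
from plant import sensors,optics
from h import *
s=sensors.read_state(); rep(s)
c=optics.read_camera('wrist'); cv2.imwrite('pics/w3.png',c['pixels'][:,:,::-1])
E
```

```text
t 4.62 gauge tcp mm [-101.     2.4   13.6]
tool axes in gauge
 [[ 0.906  0.002  0.423]
 [ 0.002 -1.     0.001]
 [ 0.423 -0.    -0.906]]
force gauge [-0.03 -0.12 -0.1 ] joints [-0.38 -0.08  2.24  0.06  0.54  1.46]
```

View pics/w3.png

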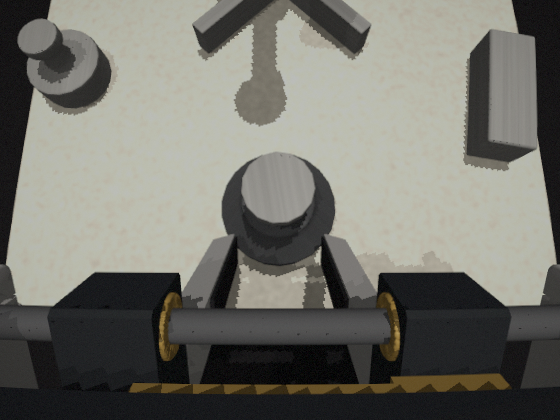

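Emit:
send_rows --series "0.45 0 0.21 0 0 0 0;0.45 0 0.21 0 0 0 0;0.45 0 0.21 0 0 0 0;0.45 0 0.21 0 0 0 0;0.45 0 0.21 0 0 0 0;0.45 0 0.21 0 0 0 0;0.45 0 0.21 0 0 0 0;0.45 0 0.21 0 0 0 0"

```text
t: 5.68
tool_pos: [0.5788, -0.0975, 0.0335]
tcp_rot: [0.033, 0.965, -0.151, 0.214]
force: [1.1, 1.6, 0.5]
opening: 0.496
```

```bash
cat > jk.py <<'E'
from plant import sensors,optics
from h import *
import sys
s=sensors.read_state(); rep(s)
c=optics.read_camera('wrist'); cv2.imwrite(f'pics/{sys.argv[1]}w.png',c['pixels'][:,:,::-1])
c=optics.read_camera('scene'); np.savez('last.npz',**c); cv2.imwrite(f'pics/{sys.argv[1]}s.png',cv2.resize(c['pixels'][160:400,60:340,::-1],None,fx=2.5,fy=2.5,interpolation=cv2.INTER_CUBIC))
E
python3 jk.py p1
```

```text
t 5.67 gauge tcp mm [-61.4   2.7  13.5]
tool axes in gauge
 [[ 0.906  0.002  0.422]
 [ 0.002 -1.     0.001]
 [ 0.422 -0.    -0.906]]
force gauge [0.52 1.89 0.51] joints [-0.37  0.02  2.15  0.05  0.54  1.47]
```

View pics/p1w.png

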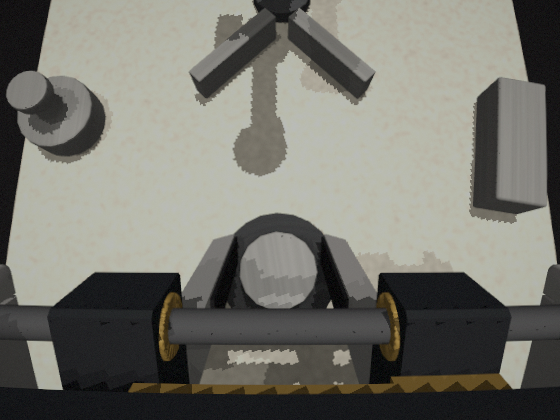

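View pics/p1s.png

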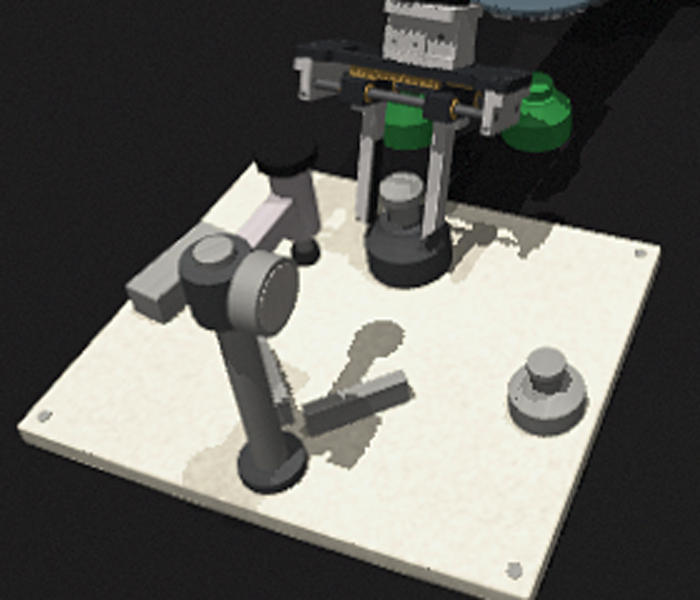

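```bash
cat > jm.py <<'E'
from h import *
import sys
def measure(c,zlo=.05,zhi=.1,v=True):
    Q=cloud(c).reshape(-1,3); d=Q[:,:2]-g_['cen']; g=np.c_[d@g_['ex'],d@g_['ey'],Q[:,2]-.02]
    return g
c=dict(np.load(sys.argv[1])); g=measure(c)
px=c['pixels'].reshape(-1,3).astype(int)
for lo,hi in((.005,.012),(.012,.02),(.02,.028),(.07,.09)):
    k=(abs(g[:,1])<.06)&(g[:,0]>-.13)&(g[:,0]<.04)&(g[:,2]>lo)&(g[:,2]<hi)
    q=g[k]; print(lo,hi,k.sum(),q.min(0).round(4),q.max(0).round(4))
E
python3 jm.py scene0.npz; python3 jm.py last.npz
```

```text
0.005 0.012 80 [-0.0971 -0.0229  0.0051] [-0.0503  0.0391  0.0119]
0.012 0.02 105 [-0.1028 -0.0245  0.0121] [-0.0505  0.0397  0.02  ]
0.02 0.028 94 [-0.0919 -0.0299  0.0201] [-0.0506  0.0391  0.028 ]
0.07 0.09 216 [-0.1054 -0.0143  0.0704] [-0.0673  0.0209  0.0812]
0.005 0.012 84 [-0.0987 -0.0222  0.0052] [-0.0504  0.0394  0.0119]
0.012 0.02 97 [-0.1028 -0.0247  0.012 ] [-0.0504  0.0395  0.0197]
0.02 0.028 97 [-0.0921 -0.0239  0.02  ] [-0.0501  0.0392  0.028 ]
0.07 0.09 414 [-0.1039 -0.034   0.07  ] [-0.0667  0.039   0.0899]
```

```bash
python3 - <<'E'
from h import *
c=dict(np.load('last.npz'))
X=cloud(c)
for n,(u0,v0,u1,v1) in{'R':(60+425/2.5,160+125/2.5,60+450/2.5,160+245/2.5),'L':(60+355/2.5,160+105/2.5,60+382/2.5,160+230/2.5)}.items():
    for v in range(int(v0),int(v1)+1,4):
        u=int((u0+u1)/2); print(n,u,v,[ (gau(X[v,uu])*1e3).round(0).tolist() for uu in(u-3,u,u+3)])
cv2.imwrite('pics/c1.png',cv2.resize(c['pixels'][190:290,170:270,::-1],None,fx=6,fy=6,interpolation=cv2.INTER_CUBIC))
s=[-.0614,.0027,.0135]
print(proj(c,[wor(np.array([s[0],s[1]+dy,s[2]])) for dy in(-.03,0,.03)]))
E
```

```text
R 235 210 [[-271.0, -60.0, -1.0], [-101.0, 33.0, 136.0], [-103.0, 39.0, 136.0]]
R 235 214 [[-268.0, -60.0, -12.0], [-101.0, 33.0, 127.0], [-102.0, 39.0, 127.0]]
R 235 218 [[-263.0, -58.0, -20.0], [-98.0, 34.0, 119.0], [-100.0, 39.0, 119.0]]
R 235 222 [[-93.0, 29.0, 112.0], [-95.0, 34.0, 111.0], [-101.0, 38.0, 108.0]]
R 235 226 [[-90.0, 30.0, 105.0], [-92.0, 35.0, 104.0], [-99.0, 38.0, 100.0]]
R 235 230 [[-87.0, 30.0, 97.0], [-89.0, 36.0, 97.0], [-98.0, 38.0, 90.0]]
R 235 234 [[-84.0, 31.0, 89.0], [-86.0, 36.0, 89.0], [-96.0, 38.0, 81.0]]
R 235 238 [[-82.0, 31.0, 80.0], [-82.0, 38.0, 82.0], [-95.0, 38.0, 73.0]]
R 235 242 [[-78.0, 33.0, 74.0], [-79.0, 39.0, 75.0], [-162.0, 3.0, -1.0]]
R 235 246 [[-73.0, 34.0, 68.0], [-79.0, 37.0, 64.0], [-150.0, 9.0, -2.0]]
R 235 250 [[-71.0, 34.0, 59.0], [-78.0, 37.0, 54.0], [-105.0, 30.0, 30.0]]
R 235 254 [[-80.0, 28.0, 39.0], [-86.0, 32.0, 35.0], [-90.0, 37.0, 33.0]]
R 235 258 [[-74.0, 31.0, 35.0], [-79.0, 35.0, 32.0], [-84.0, 39.0, 28.0]]
L 207 202 [[-86.0, -23.0, 153.0], [-105.0, -28.0, 139.0], [-106.0, -22.0, 140.0]]
L 207 206 [[-289.0, -150.0, -
[... 306 characters left out ...]
222 [[-88.0, -31.0, 101.0], [-90.0, -25.0, 101.0], [-96.0, -22.0, 98.0]]
L 207 226 [[-85.0, -31.0, 93.0], [-87.0, -25.0, 93.0], [-94.0, -22.0, 89.0]]
L 207 230 [[-81.0, -29.0, 87.0], [-82.0, -23.0, 87.0], [-92.0, -22.0, 80.0]]
L 207 234 [[-77.0, -28.0, 80.0], [-82.0, -24.0, 77.0], [-89.0, -22.0, 72.0]]
L 207 238 [[-74.0, -27.0, 72.0], [-77.0, -23.0, 70.0], [-85.0, -21.0, 65.0]]
L 207 242 [[-71.0, -27.0, 64.0], [-74.0, -22.0, 63.0], [-87.0, -23.0, 52.0]]
L 207 246 [[-69.0, -27.0, 55.0], [-72.0, -22.0, 54.0], [-84.0, -23.0, 43.0]]
L 207 250 [[-113.0, -57.0, -1.0], [-84.0, -31.0, 30.0], [-76.0, -19.0, 40.0]]
[[204.67669862 263.4342637 ]
 [217.77248151 266.61722628]
 [231.14943447 269.85155243]]
```

View pics/c1.png

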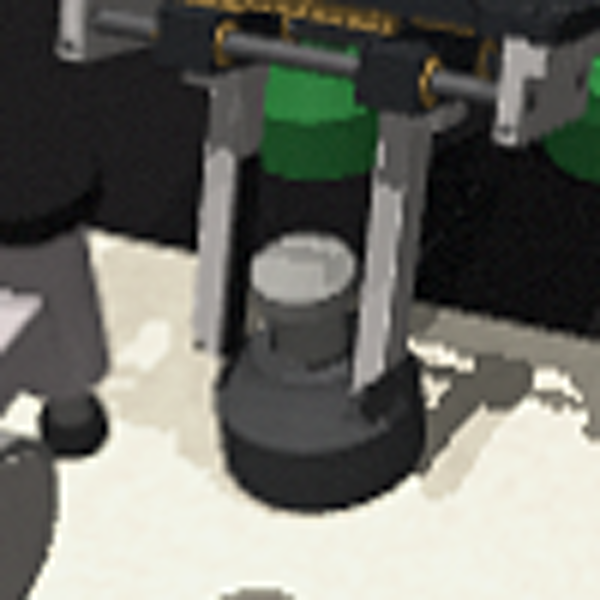

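The jack has not moved: in the scene view the fingertips stand about 50 mm above the plate, though the reported TCP says 13 mm. I'll check with the wrist camera where the tips are in the tool frame.

```bash
python3 - <<'E'
from plant import sensors,optics
from h import *
s=sensors.read_state(); c=optics.read_camera('wrist'); np.savez('lastw.npz',**c)
T=c['T_tool_cam']; print(T.round(4), {k:c[k] for k in('fx','cx','cy','k1')})
Xt=cloud(c,np.linalg.inv(T))   # tool coords
for u in(212,222,228,232,330,336,345):
    for v in(238,245,255,268): print(u,v,(Xt[v,u]*1e3).round(1),end=' ')
    print()
R=Rt(s); W=Xt.reshape(-1,3)@R.T+s['tool_pos']; W=W.reshape(Xt.shape)
for u,v in((120,180),(420,60),(270,20),(200,300),(60,120-30),(520,120),(278,265)): print(u,v,(gau(W[v,u])*1e3).round(1))
E
```

```text
[[ 6.000e-04 -9.710e-01 -2.389e-01  6.870e-02]
 [ 1.000e+00  5.000e-04  7.000e-04 -3.000e-04]
 [-6.000e-04 -2.389e-01  9.710e-01 -2.141e-01]
 [ 0.000e+00  0.000e+00  0.000e+00  1.000e+00]] {'fx': 337.6811455560447, 'cx': 278.8351669013137, 'cy': 206.90618525408155, 'k1': -0.05142854723628796}
212 238 [ -9.3 -47.2  11.3] 212 245 [  9.1 -34.  -52.8] 212 255 [  9.3 -31.4 -66.6] 212 268 [  9.1 -28.7 -80.9] 
222 238 [  9.3 -30.6 -42.2] 222 245 [  9.4 -28.8 -53.3] 222 255 [  9.4 -26.7 -66.7] 222 268 [  8.  -24.8 -78.3] 
228 238 [  9.3 -27.4 -42.4] 228 245 [  9.5 -25.7 -53.7] 228 255 [  8.1 -24.4 -63.5] 228 268 [  3.4 -23.9 -68.1] 
232 238 [  9.3 -25.3 -42.3] 232 245 [  8.4 -24.2 -50.7] 232 255 [  4.5 -23.8 -54.5] 232 268 [ -1.7 -23.7 -56.7] 
330 238 [  9.4  27.3 -42.7] 330 245 [  9.7  25.6 -54.1] 330 255 [  7.5  24.5 -62.2] 330 268 [  4.6  23.4 -70.7] 
336 238 [  9.3  30.6 -42.4] 336 245 [  9.1  28.9 -52.6] 336 255 [  9.5  26.5 -67.1] 336 268 [  8.3  24.6 -78.9] 
345 238 [-9.1 46.5 11. ] 345 245 [  9.5  33.2 -53.7] 345 255 [  9.6  30.7 -67.3] 345 268 [  9.7  27.8 -82.1] 
120 180 [-22.2 119.8  -0.7]
420 60 [  78.9 -110.7   -1.4]
270 20 [92.2  9.5 25.1]
200 300 [-98.4  30.1 115.7]
60 90 [ 37.5 158.8  23.9]
520 120 [  13.  -162.1   29.2]
278 265 [-85.2   3.   80.2]
```

The pose and cameras agree on the plate (z ≈ 0) and pad. But the visible finger ends lie at tool z ≈ -40 mm, so the real tips are 40 mm short of the reported TCP, and both views show it. From here on I use tip = TCP − 40 mm along the tool z. I'll back out and lower by 39 mm.

Emit:
send_rows --series "-1.74 0 -0.81 0 0 0 0;-1.74 0 -0.81 0 0 0 0;-1.74 0 -0.81 0 0 0 0;-1.74 0 -0.81 0 0 0 0;0 0 0 0 0 0 0"

```text
t: 6.45
tool_pos: [0.5048, -0.0739, 0.0334]
tcp_rot: [0.034, 0.965, -0.151, 0.214]
force: [0.4, 0.2, 0.7]
opening: 0.498
```

Emit:
send_rows --series "-0.41 0 0.88 0 0 0 0;-0.41 0 0.88 0 0 0 0;-0.41 0 0.88 0 0 0 0;-0.41 0 0.88 0 0 0 0;0 0 0 0 0 0 0"

```text
t: 7.08
tool_pos: [0.5047, -0.0738, -0.0067]
tcp_rot: [0.033, 0.965, -0.151, 0.213]
force: [-0.1, -0.9, 0.1]
opening: 0.499
```

```bash
cat >> h.py <<'E'
def tip(s): return s['tool_pos']-.04*Rt(s)[:,2]
def rept(s): print('tip gauge mm',(gau(tip(s))*1e3).round(1))
E
echo "rept(s)" >> jk.py; python3 jk.py p2; python3 jm.py last.npz
```

```text
t 7.08 gauge tcp mm [-139.3    2.4  -26.7]
tool axes in gauge
 [[ 0.907  0.002  0.42 ]
 [ 0.002 -1.     0.001]
 [ 0.42  -0.    -0.907]]
force gauge [ 0.21 -0.86  0.08] joints [-0.39 -0.08  2.34  0.08  0.45  1.43]
tip gauge mm [-156.1    2.4    9.6]
0.005 0.012 82 [-0.0976 -0.0225  0.0051] [-0.0505  0.0392  0.0118]
0.012 0.02 98 [-0.1015 -0.0249  0.012 ] [-0.0505  0.0389  0.02  ]
0.02 0.028 94 [-0.0908 -0.0234  0.02  ] [-0.0506  0.0395  0.0279]
0.07 0.09 214 [-0.1052 -0.0149  0.0701] [-0.0671  0.0211  0.0817]
```

View pics/p2s.png

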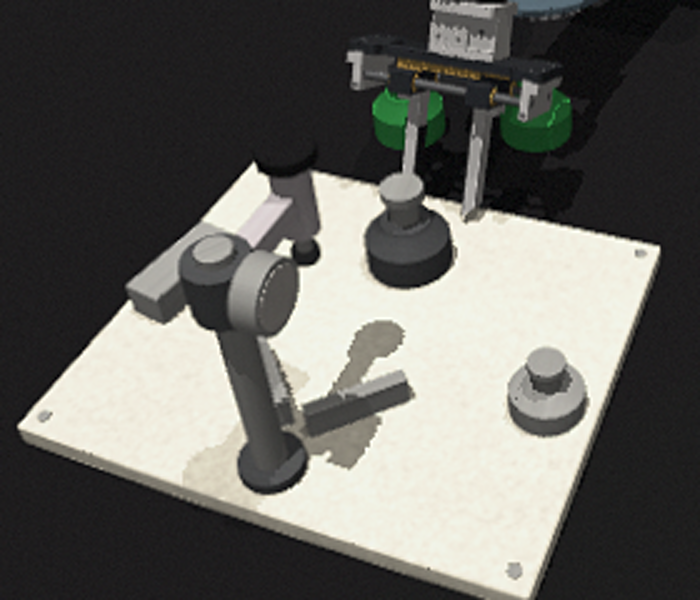

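Emit:
send_rows --series "0.9 0 0.42 0 0 0 0;0.9 0 0.42 0 0 0 0;0.45 0 0.21 0 0 0 0;0.45 0 0.21 0 0 0 0;0.45 0 0.21 0 0 0 0;0.45 0 0.21 0 0 0 0;0.45 0 0.21 0 0 0 0;0.45 0 0.21 0 0 0 0"

```text
t: 8.18
tool_pos: [0.5509, -0.0883, -0.0066]
tcp_rot: [0.033, 0.965, -0.151, 0.211]
force: [-9.6, 3.2, 7.8]
opening: 0.502
```

```bash
python3 jk.py p3; python3 jm.py last.npz
```

```text
t 8.18 gauge tcp mm [-90.8   2.9 -26.6]
tool axes in gauge
 [[ 0.908  0.003  0.418]
 [ 0.003 -1.     0.002]
 [ 0.418 -0.    -0.909]]
force gauge [-10.11   0.1    7.76] joints [-0.38  0.04  2.22  0.07  0.45  1.45]
tip gauge mm [-107.5    2.8    9.7]
0.005 0.012 95 [-0.1163 -0.0241  0.005 ] [-0.0335  0.0392  0.0119]
0.012 0.02 127 [-0.1171 -0.0231  0.0121] [-0.0339  0.0387  0.02  ]
0.02 0.028 124 [-0.1248 -0.0241  0.02  ] [-0.0341  0.0392  0.028 ]
0.07 0.09 305 [-0.13   -0.0334  0.0701] [-0.0514  0.0391  0.0896]
```

View pics/p3s.png

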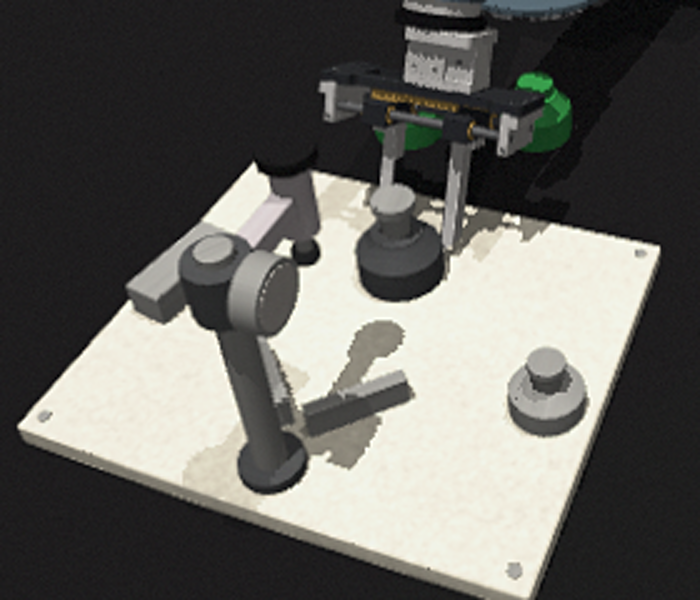

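View pics/p3w.png

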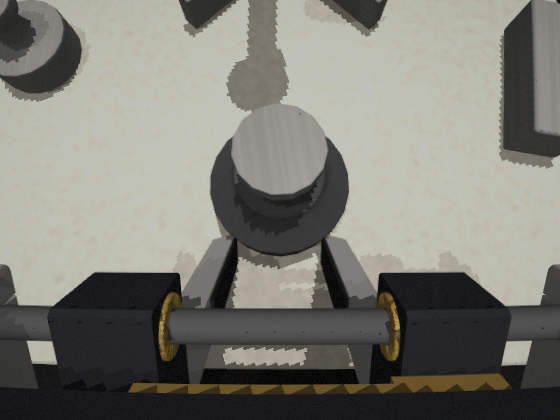

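The jack is sliding upright (now about gauge x -70). I'll continue.

Emit:
send_rows --series "0.45 0 0.21 0 0 0 0;0.45 0 0.21 0 0 0 0;0.45 0 0.21 0 0 0 0;0.45 0 0.21 0 0 0 0;0.45 0 0.21 0 0 0 0;0.45 0 0.21 0 0 0 0;0.45 0 0.21 0 0 0 0;0.45 0 0.21 0 0 0 0"

```text
t: 9.28
tool_pos: [0.5888, -0.1006, -0.0066]
tcp_rot: [0.033, 0.965, -0.151, 0.211]
force: [-8.6, 2.0, 5.9]
opening: 0.5
```

```bash
python3 jk.py p4; python3 jm.py last.npz
```

```text
t 9.28 gauge tcp mm [-51.    2.9 -26.6]
tool axes in gauge
 [[ 0.908  0.003  0.418]
 [ 0.003 -1.     0.001]
 [ 0.418 -0.    -0.908]]
force gauge [-8.78 -0.75  5.93] joints [-0.37  0.13  2.12  0.06  0.46  1.46]
tip gauge mm [-67.7   2.8   9.7]
0.005 0.012 92 [-0.0755 -0.0201  0.005 ] [0.0061 0.0377 0.012 ]
0.012 0.02 125 [-0.0804 -0.0233  0.012 ] [0.0054 0.0383 0.02  ]
0.02 0.028 141 [-0.0832 -0.0282  0.02  ] [0.0054 0.0389 0.0279]
0.07 0.09 420 [-0.1283 -0.034   0.0701] [-0.0125  0.049   0.09  ]
```

View pics/p4s.png

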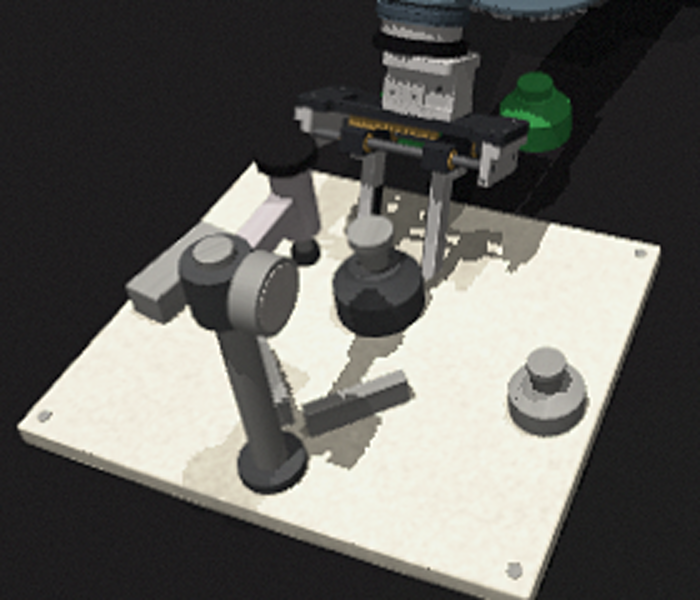

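Emit:
send_rows --series "0.45 0.02 0.21 0 0 0 0;0.45 0.02 0.21 0 0 0 0;0.45 0.02 0.21 0 0 0 0;0.45 0.02 0.21 0 0 0 0;0.45 0.02 0.21 0 0 0 0;0.45 0.02 0.21 0 0 0 0;0.45 0.02 0.21 0 0 0 0;0.45 0.02 0.21 0 0 0 0"

```text
t: 10.38
tool_pos: [0.6264, -0.1143, -0.0066]
tcp_rot: [0.033, 0.965, -0.151, 0.212]
force: [-5.7, 1.9, 4.3]
opening: 0.501
```

Emit:
send_rows --series "0.45 0 0.21 0 0 0 0;0.45 0 0.21 0 0 0 0;0.45 0 0.21 0 0 0 0;0.45 0 0.21 0 0 0 0;0 0 0 0 0 0 0"

```text
t: 11.0
tool_pos: [0.646, -0.1208, -0.0063]
tcp_rot: [0.033, 0.965, -0.151, 0.213]
force: [-3.7, 1.0, -0.5]
opening: 0.501
```

```bash
python3 jk.py p5; python3 jm.py last.npz
```

```text
t 11.0 gauge tcp mm [  9.6   1.3 -26.3]
tool axes in gauge
 [[ 0.907  0.003  0.42 ]
 [ 0.002 -1.     0.001]
 [ 0.42  -0.    -0.907]]
force gauge [-3.8  -0.19 -0.47] joints [-0.37  0.25  1.98  0.05  0.48  1.47]
tip gauge mm [-7.2  1.2  9.9]
0.005 0.012 19 [-0.0157  0.0273  0.0053] [0.0393 0.0377 0.0118]
0.012 0.02 43 [-0.0229  0.0241  0.0121] [0.0395 0.0373 0.0197]
0.02 0.028 61 [-0.022   0.0251  0.0203] [0.039  0.0372 0.028 ]
0.07 0.09 424 [-0.0759 -0.0361  0.07  ] [0.04  0.047 0.09 ]
```

View pics/p5s.png

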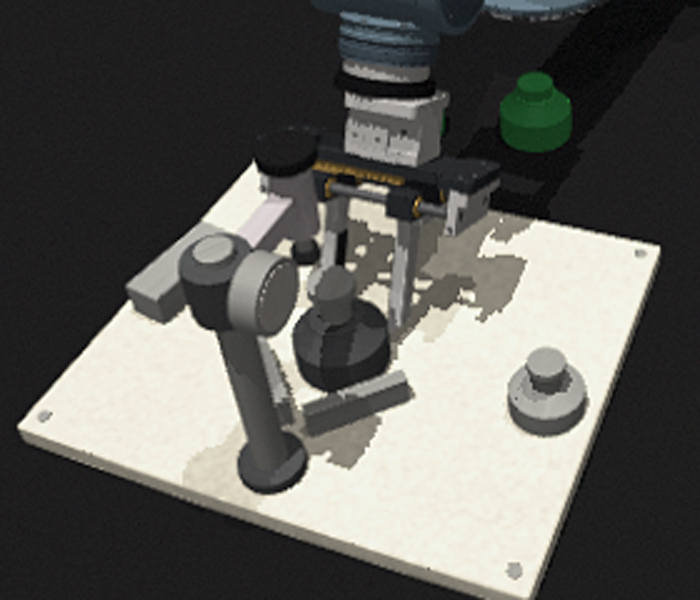

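View pics/p5w.png

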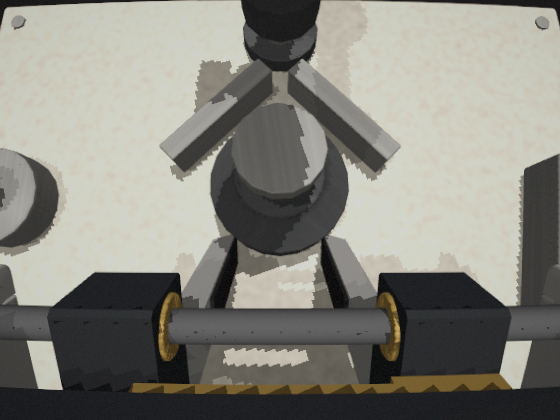

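Emit:
send_rows --series "0.36 0 0.17 0 0 0 0;0.36 0 0.17 0 0 0 0;0.36 0 0.17 0 0 0 0;0.27 0 0.13 0 0 0 0;0.18 0 0.08 0 0 0 0"

```text
t: 11.72
tool_pos: [0.6622, -0.1261, -0.0062]
tcp_rot: [0.033, 0.965, -0.151, 0.213]
force: [-3.1, 1.2, -1.4]
opening: 0.502
```

Emit:
send_rows --series "0.18 0 0.08 0 0 0 0;0 0 0 0 0 0 0"

```text
t: 11.98
tool_pos: [0.6646, -0.1269, -0.0058]
tcp_rot: [0.033, 0.965, -0.151, 0.213]
force: [-2.0, 0.2, -4.3]
opening: 0.504
```

```bash
python3 jk.py p6
```

```text
t 11.97 gauge tcp mm [ 29.2   1.2 -25.8]
tool axes in gauge
 [[ 0.907  0.002  0.422]
 [ 0.002 -1.     0.001]
 [ 0.422 -0.    -0.907]]
force gauge [-1.97 -0.45 -4.3 ] joints [-0.37  0.29  1.93  0.05  0.49  1.47]
tip gauge mm [12.4  1.1 10.4]
```

View pics/p6w.png

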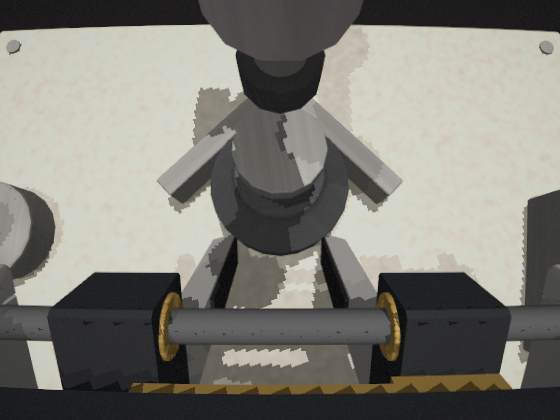

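Emit:
send_rows --series "0.07 0 0.08 0 0 0 0;0.08 0 0.06 0 0 0 0;0.09 0 0.04 0 0 0 0;0 0 0 0 0 0 0"

```text
t: 12.58
tool_pos: [0.6666, -0.1275, -0.0062]
tcp_rot: [0.033, 0.965, -0.151, 0.212]
force: [-10.5, 2.3, 3.3]
opening: 0.501
```

```bash
python3 - <<'E'
from plant import sensors
from h import *
s=sensors.read_state(); rep(s); rept(s)
E
```

```text
t 12.57 gauge tcp mm [ 31.3   1.2 -26.2]
tool axes in gauge
 [[ 0.908  0.003  0.42 ]
 [ 0.002 -1.     0.001]
 [ 0.42   0.    -0.908]]
force gauge [-10.68  -1.08   3.26] joints [-0.37  0.29  1.92  0.05  0.49  1.48]
tip gauge mm [14.5  1.1 10.1]
```

Emit:
send_rows --series "0.09 0 0.042 0 0 0 0;0 0 0 0 0 0 0"

```text
t: 12.82
tool_pos: [0.6668, -0.1276, -0.0064]
tcp_rot: [0.033, 0.965, -0.151, 0.212]
force: [-15.9, 2.9, 7.7]
opening: 0.498
```

Emit:
send_rows --series "0.09 0 0.042 0 0 0 0;0 0 0 0 0 0 0"

```text
t: 13.08
tool_pos: [0.667, -0.1276, -0.0066]
tcp_rot: [0.033, 0.965, -0.151, 0.211]
force: [-19.8, 4.0, 11.9]
opening: 0.5
```

Emit:
send_rows --series "0.09 0.02 0.042 0 0 0 0;0.09 0.02 0.042 0 0 0 0;0 0 0 0 0 0 0"

```text
t: 13.45
tool_pos: [0.6672, -0.1277, -0.0071]
tcp_rot: [0.033, 0.966, -0.151, 0.209]
force: [-29.0, 6.4, 19.0]
opening: 0.503
```

```bash
python3 jk.py p7; cat > pad.py <<'E'
from plant import sensors,optics
from h import *
s=sensors.read_state(); c=optics.read_camera('wrist'); np.savez('lastw.npz',**c)
R=Rt(s); W=cloud(c,np.linalg.inv(c['T_tool_cam'])).reshape(-1,3)@R.T+s['tool_pos']
d=W[:,:2]-g_['cen']; g=np.c_[d@g_['ex'],d@g_['ey'],W[:,2]-.02]
for nm,x in(('wrist',g),):
  for lo,hi in((.074,.088),(.01,.028)):
    k=(abs(x[:,1])<.045)&(abs(x[:,0]-.04)<.06)&(x[:,2]>lo)&(x[:,2]<hi); q=x[k]
    if lo>.05: k2=abs(q[:,2]-np.median(q[:,2]))<.003; q=q[k2]
    print(nm,lo,k.sum(),'min',q.min(0).round(4),'max',q.max(0).round(4),'mid',((q.min(0)+q.max(0))/2).round(4),'medz',np.median(q[:,2]).round(4))
E
python3 pad.py
```

```text
t 13.45 gauge tcp mm [ 32.    1.2 -27.1]
tool axes in gauge
 [[ 0.911  0.004  0.413]
 [ 0.003 -1.     0.001]
 [ 0.413  0.    -0.911]]
force gauge [-29.6   -2.86  18.96] joints [-0.37  0.3   1.92  0.05  0.5   1.48]
tip gauge mm [15.5  1.1  9.4]
wrist 0.074 6936 min [-0.02   -0.0319  0.0767] max [0.0625 0.034  0.0826] mid [0.0213 0.001  0.0797] medz 0.0798
wrist 0.01 3786 min [-0.0015 -0.045   0.0101] max [0.0948 0.045  0.028 ] mid [0.0466 0.     0.019 ] medz 0.0242
```

View pics/p7s.png

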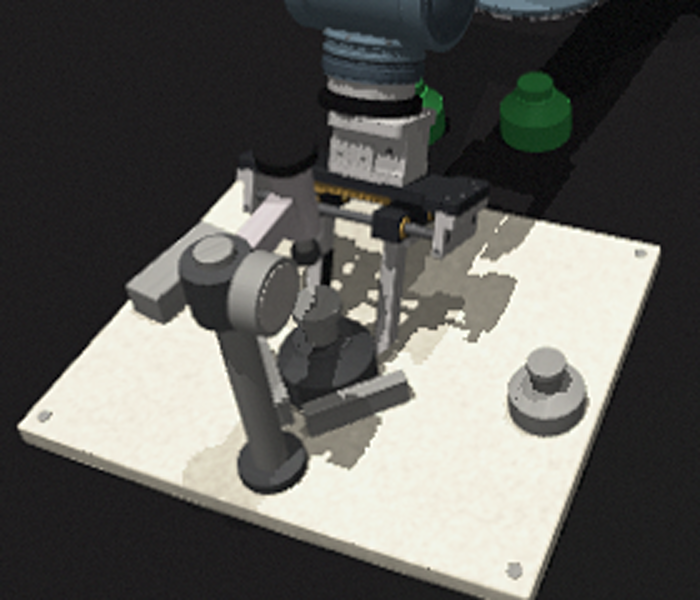

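View pics/p7w.png

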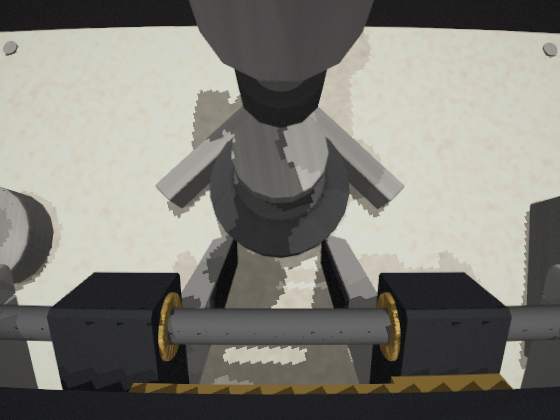

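The jack is stalled against both rails: the last millimetres commanded gave no motion, the push is 30 N, side force is small and the view is symmetric. I'll back straight out and look.

Emit:
send_rows --series "-0.45 0 -0.21 0 0 0 0;-0.9 0 -0.42 0 0 0 0;-1.8 0 -0.84 0 0 0 0;-1.8 0 -0.84 0 0 0 0;-1.8 0 -0.84 0 0 0 0;0 0 0 0 0 0 0"

```text
t: 14.35
tool_pos: [0.6011, -0.107, -0.0047]
tcp_rot: [0.034, 0.964, -0.151, 0.215]
force: [0.6, -0.2, 0.0]
opening: 0.505
```

```bash
python3 jk.py p8; cat > pad2.py <<'E'
from h import *
import sys
from plant import sensors,optics
s=sensors.read_state(); c=optics.read_camera('wrist'); np.savez('lastw.npz',**c)
R=Rt(s); Xt=cloud(c,np.linalg.inv(c['T_tool_cam'])).reshape(-1,3); W=Xt@R.T+s['tool_pos']
d=W[:,:2]-g_['cen']; g=np.c_[d@g_['ex'],d@g_['ey'],W[:,2]-.02]
def show(lo,hi,x0=-.02,x1=.12):
    k=(abs(g[:,1])<.045)&(g[:,0]>x0)&(g[:,0]<x1)&(g[:,2]>lo)&(g[:,2]<hi)&(Xt[:,2]>-.02); q=g[k]
    if len(q): print(lo,hi,k.sum(),'min',q.min(0).round(4),'max',q.max(0).round(4),'medz',np.median(q[:,2]).round(4))
for a in((.074,.086),(.03,.05),(.012,.028),(.11,.14),(.2,.23)): show(*a)
E
python3 pad2.py
```

```text
t 14.35 gauge tcp mm [-37.3   0.5 -24.7]
tool axes in gauge
 [[ 0.905  0.002  0.426]
 [ 0.002 -1.     0.001]
 [ 0.426  0.    -0.905]]
force gauge [ 0.61 -0.06  0.02] joints [-0.38  0.15  2.1   0.06  0.46  1.46]
tip gauge mm [-54.3   0.5  11.5]
0.03 0.05 1096 min [ 0.0329 -0.0342  0.03  ] max [0.0762 0.0361 0.0419] medz 0.0339
0.012 0.028 2661 min [ 0.0126 -0.045   0.012 ] max [0.0911 0.045  0.0279] medz 0.0239
```

View pics/p8w.png

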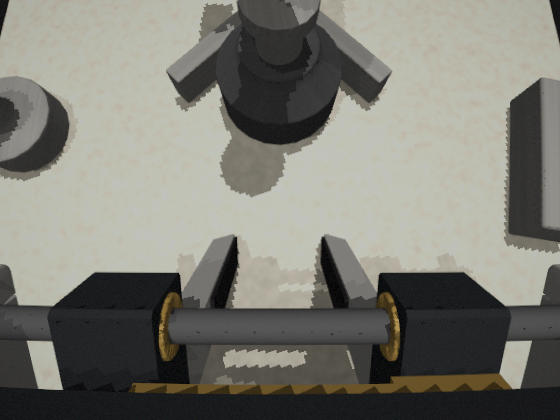

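View pics/p8s.png

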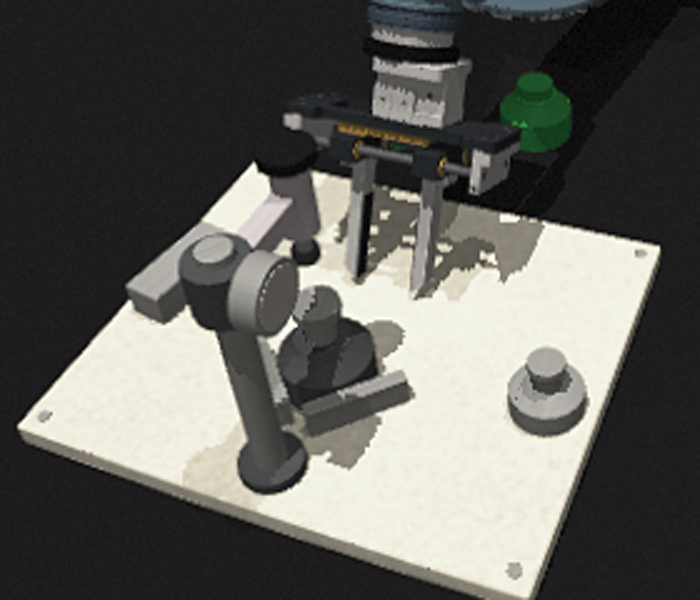

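Emit:
send_rows --series "1.7 0 -3.62 0 0 0 1;1.7 0 -3.62 0 0 0 1;1.7 0 -3.62 0 0 0 1;1.7 0 -3.62 0 0 0 1;1.7 0 -3.62 0 0 0 1;1.7 0 -3.62 0 0 0 1;0 0 0 0 0 0 1"

```text
t: 15.38
tool_pos: [0.604, -0.1081, 0.2397]
tcp_rot: [0.034, 0.964, -0.151, 0.218]
force: [0.8, 0.8, 0.2]
opening: 0.006
```

Emit:
send_rows --series "0 0 0 0 -8 0 1;0 0 0 0 -8 0 1;0 0 0 0 -9 0 1;0 0 0 0 0 0 1"

```text
t: 15.88
tool_pos: [0.6021, -0.1076, 0.2309]
tcp_rot: [-0.0, 0.988, -0.155, -0.002]
force: [-0.8, -0.2, -0.3]
opening: 0.005
```

```bash
python3 jk.py p9; python3 pad2.py; python3 - <<'E'
from plant import sensors
from h import *
s=sensors.read_state(); print(s['opening']); R=Rt(s)
print('need tip cm',(R.T@(wor(np.array([.05,0,.235]))-tip(s))*100).round(2))
E
```

```text
t 15.88 gauge tcp mm [-36.1   0.3 210.9]
tool axes in gauge
 [[ 1.     0.002 -0.003]
 [ 0.002 -1.     0.   ]
 [-0.003 -0.    -1.   ]]
force gauge [-0.72 -0.47 -0.27] joints [-0.36  0.11  1.59  0.    1.44  1.52]
tip gauge mm [-36.    0.3 250.9]
0.03 0.05 646 min [ 0.0131 -0.0334  0.03  ] max [0.0509 0.0369 0.0449] medz 0.0346
0.012 0.028 284 min [ 0.013 -0.045  0.012] max [0.1003 0.045  0.028 ] medz 0.0243
0.2 0.23 3532 min [ 0.0289 -0.0183  0.2138] max [0.068  0.0206 0.2197] medz 0.2171
0.00020549383035556838
need tip cm [8.81 0.09 1.8 ]
```

View pics/p9w.png

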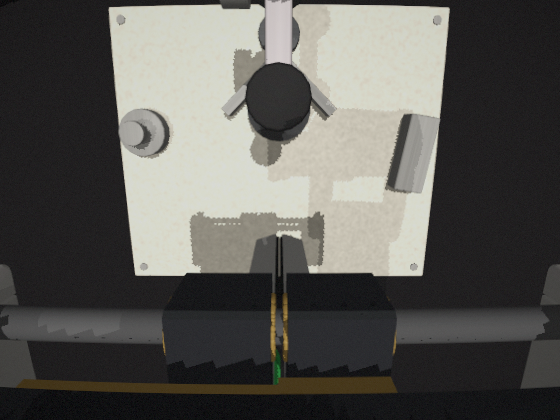

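View pics/p9s.png

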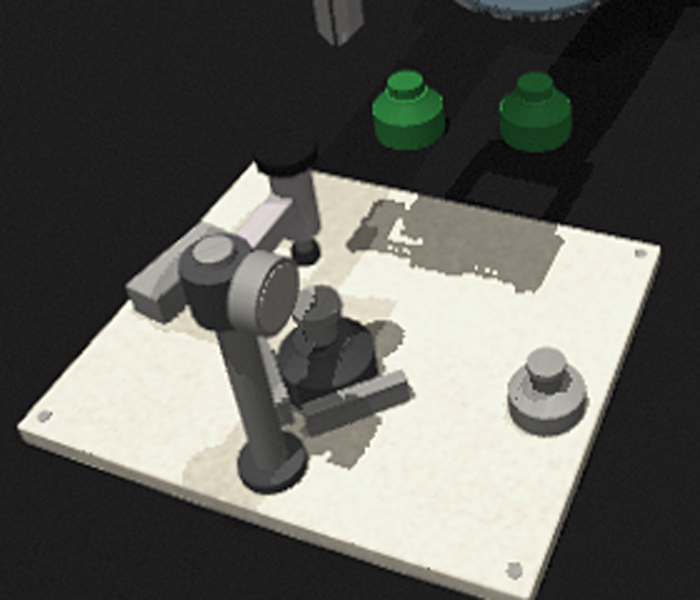

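In the same wrist view, the jack's front edge is at x = 13 mm (centre ≈ 49) and the cap centre at (48.5, 1.1). They are coaxial within about 1 mm, so the jack is home. Now I'll go over the cap.

Emit:
send_rows --series "4.3 0 0 0 0 0 1;4.3 0 0 0 0 0 1;0 0 1.5 0 0 0 1;0 0 0.5 0 0 0 1;0 0 0 0 0 0 1"

```text
t: 16.65
tool_pos: [0.6815, -0.1325, 0.2137]
tcp_rot: [-0.0, 0.988, -0.155, -0.0]
force: [0.6, -0.1, 0.6]
opening: 0.003
```

```bash
python3 jk.py q1
```

```text
t 16.65 gauge tcp mm [ 47.1   1.  193.7]
tool axes in gauge
 [[ 1.     0.003 -0.001]
 [ 0.003 -1.     0.   ]
 [-0.001 -0.    -1.   ]]
force gauge [0.59 0.08 0.59] joints [-0.35  0.32  1.39  0.    1.43  1.53]
tip gauge mm [ 47.1   1.  233.7]
```

View pics/q1w.png

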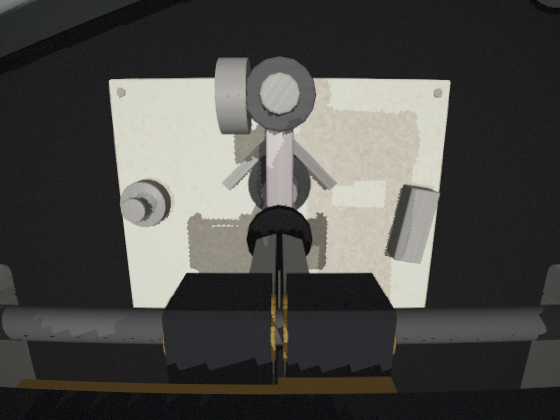

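View pics/q1s.png

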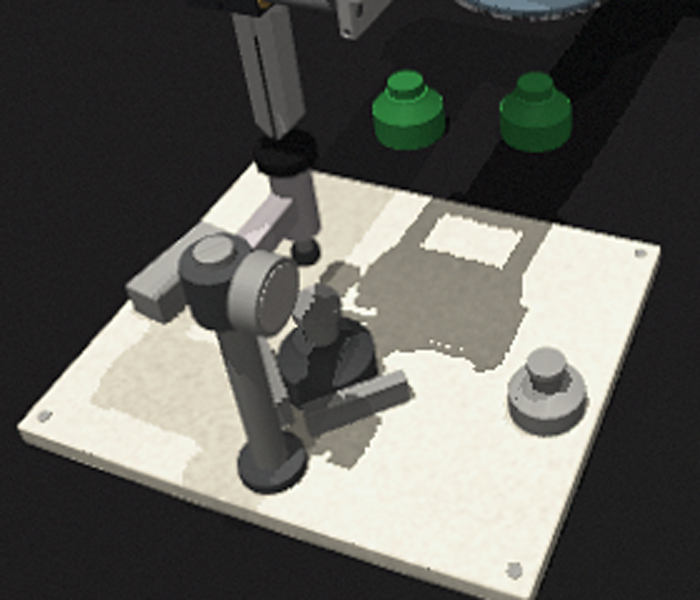

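The finger tips are centred above the cap (wrist (279,240)). I'll go down gently.

Emit:
send_rows --series "0.2 0 0.5 0 0 0 1;0 0 0.4 0 0 0 1;0 0 0.2 0 0 0 1;0 0 0.2 0 0 0 1;0 0 0.1 0 0 0 1"

```text
t: 17.38
tool_pos: [0.6847, -0.1338, 0.2022]
tcp_rot: [0.0, 0.988, -0.155, 0.0]
force: [-5.3, 1.1, 7.3]
opening: 0.002
```

Emit:
send_rows --series "0 0 0.2 0 0 0 1;0 0 0.2 0 0 0 1;0 0 0.2 0 0 0 1;0 0 0 0 0 0 1"

```text
t: 17.88
tool_pos: [0.6847, -0.1338, 0.196]
tcp_rot: [0.0, 0.988, -0.155, 0.0]
force: [-4.6, 2.1, 6.8]
opening: 0.006
```

Emit:
send_rows --series "0 0 0.4 0 0 0 1;0 0 0.4 0 0 0 1;0 0 0.4 0 0 0 1;0 0 0.4 0 0 0 1;0 0 0.4 0 0 0 1;0 0 0.4 0 0 0 1;0 0 0 0 0 0 1"

```text
t: 18.75
tool_pos: [0.6847, -0.1338, 0.1716]
tcp_rot: [0.0, 0.988, -0.155, -0.0]
force: [-3.9, 0.3, 6.1]
opening: 0.007
```

```bash
cat > cap.py <<'E'
from h import *
from plant import sensors,optics
s=sensors.read_state(); rep(s)
c=optics.read_camera('scene'); np.savez('last.npz',**c)
def capz(c):
    Q=cloud(c).reshape(-1,3); d=Q[:,:2]-g_['cen']; g=np.c_[d@g_['ex'],d@g_['ey'],Q[:,2]-.02]
    dark=c['pixels'].reshape(-1,3).max(1)<60
    k=(np.hypot(g[:,0]-.05,g[:,1])<.024)&(g[:,2]>.12)&(g[:,2]<.23)&dark
    return np.percentile(g[k,2],[50,90,99]).round(4),g[k,2].min().round(4)
print('cap now',capz(c),'at 0',capz(dict(np.load('scene0.npz'))))
import sys
cv2.imwrite(f'pics/{sys.argv[1]}.png',cv2.resize(c['pixels'][170:330,100:240,::-1],None,fx=4,fy=4,interpolation=cv2.INTER_CUBIC))
E
python3 cap.py c2
```

```text
t 18.75 gauge tcp mm [ 50.5   0.8 151.6]
tool axes in gauge
 [[ 1.     0.002 -0.   ]
 [ 0.002 -1.    -0.   ]
 [-0.     0.    -1.   ]]
force gauge [-3.83 -0.95  6.14] joints [-0.35  0.35  1.42 -0.    1.37  1.53]
cap now (array([0.1854, 0.1944, 0.2235]), np.float64(0.1653)) at 0 (array([0.2162, 0.2175, 0.2183]), np.float64(0.1241))
```

View pics/c2.png

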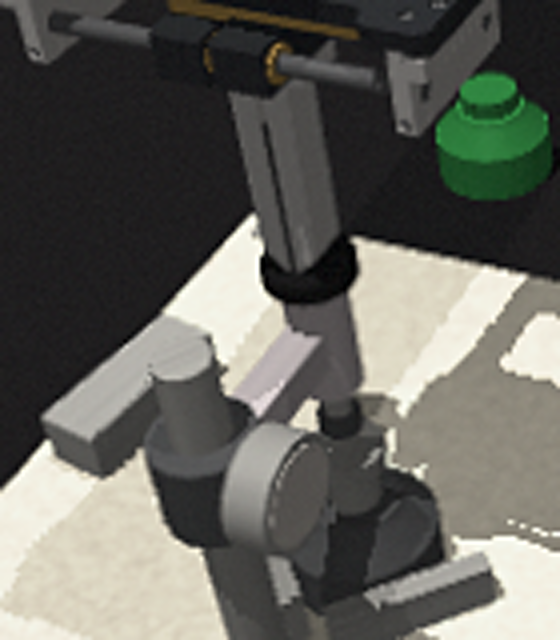

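Emit:
send_rows --series "0 0 0.3 0 0 0 1;0 0 0.3 0 0 0 1;0 0 0.3 0 0 0 1;0 0 0.2 0 0 0 1;0 0 0 0 0 0 1"

```text
t: 19.42
tool_pos: [0.6847, -0.1338, 0.1608]
tcp_rot: [0.0, 0.988, -0.155, -0.0]
force: [-4.8, 1.3, 7.0]
opening: 0.009
```

Emit:
send_rows --series "0 0 0.1 0 0 0 1;0 0 0.1 0 0 0 1"

```text
t: 19.68
tool_pos: [0.6847, -0.1338, 0.1598]
tcp_rot: [0.0, 0.988, -0.155, -0.0]
force: [-6.5, 1.8, 10.4]
opening: 0.005
```

Emit:
send_rows --series "0 0 0.1 0 0 0 1;0 0 0.1 0 0 0 1"

```text
t: 19.92
tool_pos: [0.6847, -0.1338, 0.158]
tcp_rot: [0.0, 0.988, -0.155, 0.0]
force: [-6.6, 1.2, 11.7]
opening: 0.003
```

```bash
python3 cap.py c3
```

```text
t 19.93 gauge tcp mm [ 50.5   0.8 138. ]
tool axes in gauge
 [[ 1.     0.003  0.   ]
 [ 0.003 -1.    -0.   ]
 [ 0.     0.    -1.   ]]
force gauge [-6.68 -0.88 11.67] joints [-0.35  0.36  1.43 -0.    1.34  1.53]
cap now (array([0.1722, 0.1911, 0.2274]), np.float64(0.153)) at 0 (array([0.2162, 0.2175, 0.2183]), np.float64(0.1241))
```

View pics/c3.png

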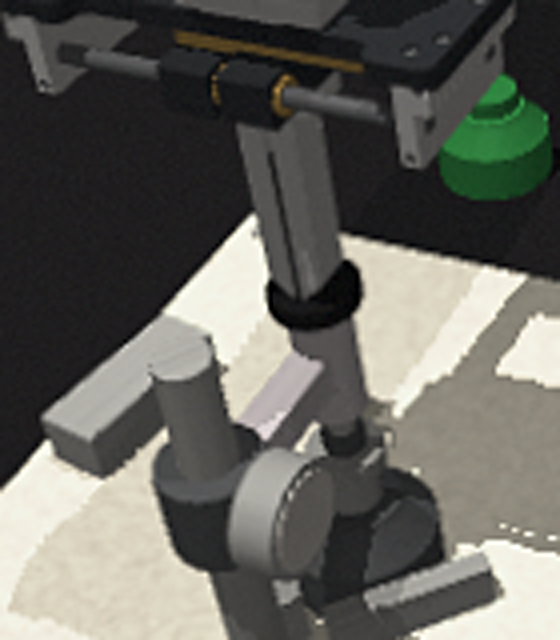

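Emit:
send_rows --series "0 0 0.1 0 0 0 1;0 0 0.1 0 0 0 1;0 0 0 0 0 0 1"

```text
t: 20.35
tool_pos: [0.6847, -0.1338, 0.156]
tcp_rot: [0.0, 0.988, -0.155, -0.0]
force: [-6.9, 1.9, 11.3]
opening: 0.0
```

Emit:
send_rows --series "0 0 0.1 0 0 0 1;0 0 0.1 0 0 0 1;0 0 0 0 0 0 1"

```text
t: 20.72
tool_pos: [0.6847, -0.1338, 0.1542]
tcp_rot: [0.0, 0.988, -0.155, 0.0]
force: [-7.2, 1.8, 12.1]
opening: 0.003
```

Emit:
send_rows --series "0 0 0.1 0 0 0 1;0 0 0.1 0 0 0 1;0 0 0 0 0 0 1"

```text
t: 21.1
tool_pos: [0.6847, -0.1338, 0.1524]
tcp_rot: [0.0, 0.988, -0.155, 0.0]
force: [-8.1, 1.6, 12.5]
opening: 0.003
```

```bash
python3 cap.py c4; python3 - <<'E'
import cv2,numpy as np
c=np.load('last.npz')
cv2.imwrite('pics/c4b.png',cv2.resize(c['pixels'][230:310,150:230,::-1],None,fx=7,fy=7,interpolation=cv2.INTER_CUBIC))
E
```

```text
t 21.1 gauge tcp mm [ 50.5   0.8 132.4]
tool axes in gauge
 [[ 1.     0.003  0.   ]
 [ 0.003 -1.    -0.   ]
 [ 0.     0.    -1.   ]]
force gauge [-8.18 -0.96 12.48] joints [-0.35  0.37  1.44 -0.    1.33  1.53]
cap now (array([0.1666, 0.1908, 0.2289]), np.float64(0.1461)) at 0 (array([0.2162, 0.2175, 0.2183]), np.float64(0.1241))
```

View pics/c4b.png

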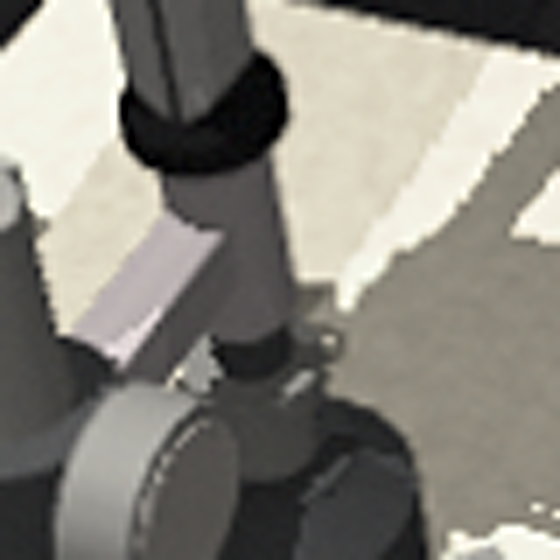

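The foot is being compressed: after the contact step, force rises about 0.3 N/mm. My deflection estimates range from 5 to 8 mm, so I'll lift off (the carriage stays put) and measure the cap and gap unobstructed.

Emit:
send_rows --series "0 0 -0.5 0 0 0 1;0 0 -2 0 0 0 1;0 0 -4 0 0 0 1;-4 0 -3 0 0 0 1;-6 0 0 0 0 0 1;-6 0 0 0 8 0 1;0 0 0 0 8 0 1;0 0 0 0 8 0 1"

```text
t: 22.15
tool_pos: [0.5388, -0.087, 0.2471]
tcp_rot: [0.032, 0.967, -0.151, 0.202]
force: [0.7, 0.3, 0.2]
opening: 0.003
```

```bash
python3 jk.py r1; cat > meas.py <<'E'
from h import *
from plant import sensors,optics
s=sensors.read_state(); cw=optics.read_camera('wrist'); np.savez('lastw.npz',**cw)
def G(Q): d=Q[:,:2]-g_['cen']; return np.c_[d@g_['ex'],d@g_['ey'],Q[:,2]-.02]
def hist(n,g):
    for nm,(c,r,lo,hi) in {'cap':((.05,0),.024,.13,.23),'pad':((.05,0),.024,.068,.09)}.items():
        k=(np.hypot(g[:,0]-c[0],g[:,1]-c[1])<r)&(g[:,2]>lo)&(g[:,2]<hi); z=g[k,2]
        if k.sum()>20:
            h,e=np.histogram(z,np.arange(lo,hi,.001)); i=h.argmax(); m=z[abs(z-e[i]-.0005)<.003]; print(n,nm,k.sum(),'mode',e[i].round(4),'mean near',m.mean().round(4),'n',len(m))
Xt=cloud(cw,np.linalg.inv(cw['T_tool_cam'])).reshape(-1,3); hist('wrist',G((Xt@Rt(s).T+s['tool_pos'])[Xt[:,2]>-.02]))
for n in('scene','top'):
    c=optics.read_camera(n); np.savez(f'{n}1.npz',**c)
    hist(n,G(cloud(c).reshape(-1,3))); hist(n+'0',G(cloud(dict(np.load(n+'0.npz'))).reshape(-1,3)))
E
python3 meas.py
```

```text
t 22.15 gauge tcp mm [-102.7    0.4  227.1]
tool axes in gauge
 [[ 0.917  0.002  0.4  ]
 [ 0.002 -1.     0.001]
 [ 0.4    0.    -0.917]]
force gauge [0.56 0.48 0.22] joints [-0.39 -0.37  2.05  0.03  1.05  1.48]
tip gauge mm [-118.7    0.4  263.8]
wrist cap 1661 mode 0.166 mean near 0.1668 n 1349
wrist pad 421 mode 0.079 mean near 0.0796 n 330
scene cap 571 mode 0.166 mean near 0.1668 n 306
scene pad 229 mode 0.08 mean near 0.08 n 148
scene0 cap 860 mode 0.216 mean near 0.2166 n 313
top cap 269 mode 0.169 mean near 0.169 n 222
top pad 79 mode 0.081 mean near 0.0811 n 65
top0 cap 360 mode 0.219 mean near 0.2191 n 257
```

View pics/r1w.png

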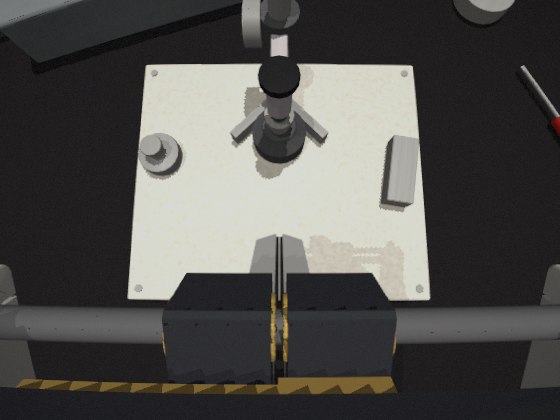

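View pics/r1s.png

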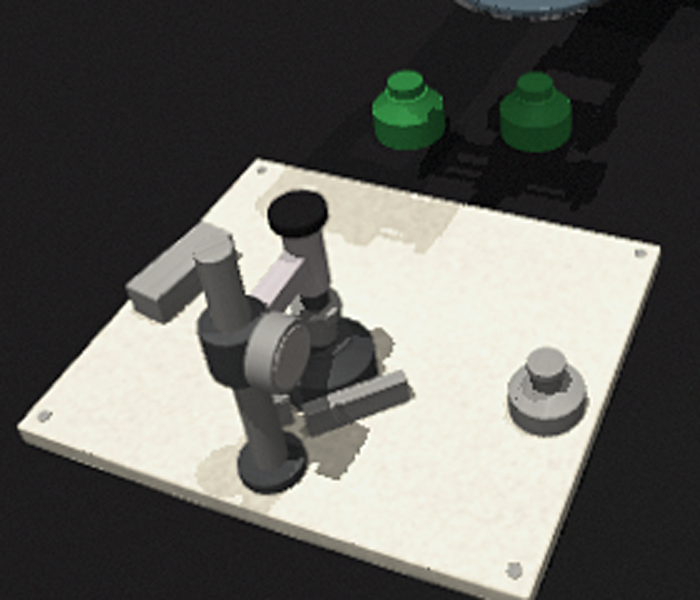

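```bash
python3 - <<'E'
from h import *
def G(Q): d=Q[:,:2]-g_['cen']; return np.c_[d@g_['ex'],d@g_['ey'],Q[:,2]-.02]
def md(g,c,r,lo,hi):
    k=(np.hypot(g[:,0]-c[0],g[:,1]-c[1])<r)&(g[:,2]>lo)&(g[:,2]<hi); z=g[k,2]
    h,e=np.histogram(z,np.arange(lo,hi,.0015)); i=h.argmax(); return z[abs(z-e[i]-.0007)<.0025].mean()*1e3, len(z)
for n in('scene','top'):
  for t in '01':
    g=G(cloud(dict(np.load(n+t+'.npz'))).reshape(-1,3))
    pc=(-.087,.002) if t=='0' else (.05,0)
    hz=[('plate',md(g,(.05,.1),.03,-.01,.01),0),('plate2',md(g,(-.1,-.08),.03,-.01,.01),0),('spacer',md(g,(0,-.163),.018,.02,.04),30),('weightknob',md(g,(.025,.163),.014,.04,.06),50),('pad',md(g,pc,.02,.068,.09),0),('cap',md(g,(.05,0),.022,.13,.23),220 if t=='0' else 170)]
    print(n+t,[(a,round(b[0],1),b[1]) for a,b,_ in hz])
cw=dict(np.load('lastw.npz'))
E
```

```text
scene0 [('plate', np.float64(-0.6), 679), ('plate2', np.float64(-0.4), 259), ('spacer', np.float64(29.4), 89), ('weightknob', np.float64(49.7), 181), ('pad', np.float64(79.0), 216), ('cap', np.float64(216.6), 842)]
scene1 [('plate', np.float64(-0.6), 680), ('plate2', np.float64(-0.4), 223), ('spacer', np.float64(29.4), 146), ('weightknob', np.float64(49.5), 184), ('pad', np.float64(80.1), 228), ('cap', np.float64(166.9), 557)]
top0 [('plate', np.float64(1.2), 398), ('plate2', np.float64(1.3), 428), ('spacer', np.float64(31.2), 155), ('weightknob', np.float64(51.1), 84), ('pad', np.float64(82.0), 179), ('cap', np.float64(219.1), 360)]
top1 [('plate', np.float64(1.3), 403), ('plate2', np.float64(1.7), 18), ('spacer', np.float64(31.2), 154), ('weightknob', np.float64(51.5), 87), ('pad', np.float64(80.9), 79), ('cap', np.float64(169.2), 269)]
```

Emit:
send_rows --series "0 0 0 0 8 0 1;0 0 0 0 8 0 1;0 0 0 0 8 0 1;0 0 0 0 6 0 1;0 0 0 0 0 0 1"

```text
t: 23.02
tool_pos: [0.5383, -0.0868, 0.2439]
tcp_rot: [0.069, 0.884, -0.139, 0.44]
force: [0.6, 0.8, -0.1]
opening: 0.007
```

```bash
python3 - <<'E'
from plant import sensors
from h import *
s=sensors.read_state(); rep(s); need(s,[-.018,.0,.006]); need(s,[-.04,.0,.06])
E
```

```text
t 23.02 gauge tcp mm [-103.3    0.4  223.9]
tool axes in gauge
 [[ 0.603  0.002  0.798]
 [ 0.001 -1.     0.002]
 [ 0.798 -0.001 -0.603]]
force gauge [ 0.3   0.95 -0.08] joints [-0.42 -0.71  2.44  0.19  0.49  1.34]
need cm [-12.24   0.07  19.94]
need cm [-9.26  0.06 14.93]
```

Emit:
send_rows --series "-1.8 0 3 0 0 0 1;-1.8 0 3 0 0 0 1;-1.8 0 3 0 0 0 1;-1.8 0 3 0 0 0 1;-1.8 0 3 0 0 0 1;0 0 0 0 0 0 1"

```text
t: 23.78
tool_pos: [0.5798, -0.1159, 0.1202]
tcp_rot: [0.05, 0.891, -0.131, 0.432]
force: [-0.1, 0.7, 0.7]
opening: 0.006
```

```bash
python3 jk.py r2; python3 meas.py
```

```text
t 23.77 gauge tcp mm [-54.9 -14.5 100.2]
tool axes in gauge
 [[ 0.622  0.033  0.783]
 [ 0.001 -0.999  0.041]
 [ 0.783 -0.025 -0.621]]
force gauge [-0.28  0.62  0.73] joints [-0.48 -0.29  2.42  0.98  0.21  0.49]
tip gauge mm [-86.2 -16.1 125. ]
wrist cap 2751 mode 0.166 mean near 0.1666 n 1408
wrist pad 897 mode 0.079 mean near 0.0797 n 534
scene cap 567 mode 0.167 mean near 0.1669 n 292
scene pad 230 mode 0.079 mean near 0.0797 n 150
scene0 cap 860 mode 0.216 mean near 0.2166 n 313
top cap 271 mode 0.168 mean near 0.1686 n 229
top pad 79 mode 0.08 mean near 0.081 n 58
top0 cap 360 mode 0.219 mean near 0.2191 n 257
```

View pics/r2w.png

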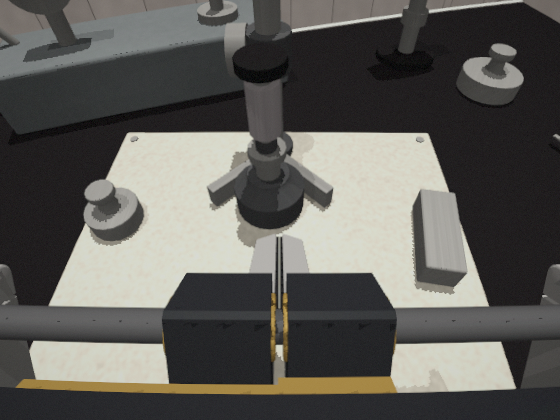

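```bash
python3 - <<'E'
import cv2,numpy as np
c=np.load('lastw.npz'); im=c['pixels'][70:200,220:310,::-1]
im=cv2.convertScaleAbs(im,alpha=1.6,beta=10)
cv2.imwrite('pics/gap1.png',cv2.resize(im[40:115,15:85],None,fx=8,fy=8,interpolation=cv2.INTER_CUBIC))
E
```

```text
(no output)
```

View pics/gap1.png

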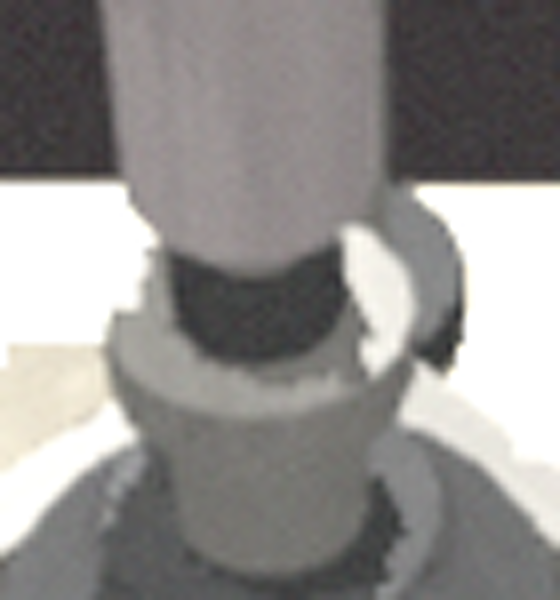

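```bash
cat > gap.py <<'E'
from h import *
from plant import sensors
s=sensors.read_state(); c=dict(np.load('lastw.npz')); V=np.linalg.inv(np.block([[Rt(s),s['tool_pos'][:,None]],[np.zeros((1,3)),1]])@c['T_tool_cam'])
import sys
cam=gau(-V[:3,:3].T@V[:3,3]); print('cam',cam.round(3))
def h(u,v,r,cx=.0492,cy=.001):
    o,d=ray(c,[[u,v]],V); q0=gau(o); q1=gau(o+d[0]); dd=q1-q0
    n=cam[:2]-[cx,cy]; n/=np.linalg.norm(n)
    t=((np.array([cx,cy])+r*n-q0[:2])@n)/(dd[:2]@n); return ((q0+t*dd)*1e3).round(1)
for a in sys.argv[1:]:
    u,v,r=map(float,a.split(',')); print(a,h(u,v,r/1e3))
E
python3 gap.py 266.9,144.4,14 266.9,155.2,10 266.9,161.9,18
```

```text
cam [-0.182 -0.022  0.288]
266.9,144.4,14 [35.2 -0.1 95.5]
266.9,155.2,10 [39.2  0.9 79.3]
266.9,161.9,18 [31.2  0.5 78.8]
```

The view shows the foot on the pad, with the disc compressed toward the sleeve (sleeve bottom edge at (267,144), foot bottom edge at (267,155)). The estimates are:

| Source | Deflection |
|---|---|
| Gap in the picture | about 9 mm |
| Cap and pad clouds, same camera (scene, wrist, top) | about 7–8 mm |
| Force onset | about 8 mm |
| Nominal carriage zero | about 5 mm |

If the carriage started about 2.5 mm down, that explains the last one. I'll press about 2 mm more and re-check.

Emit:
send_rows --series "1.8 0 -3 0 0 0 1;1.8 0 -3 0 0 0 1;1.8 0 -3 0 0 0 1;1.8 0 -3 0 0 0 1;0 0 0 0 -8 0 1;0 0 0 0 -8 0 1;0 0 0 0 -8 0 1;0 0 0 0 -8 0 1"

```text
t: 25.02
tool_pos: [0.5315, -0.1042, 0.2497]
tcp_rot: [0.013, 0.975, -0.139, 0.17]
force: [-0.9, 0.4, 0.1]
opening: 0.006
```

```bash
cat > al.py <<'E'
from plant import sensors
from h import *
s=sensors.read_state(); rep(s); rept(s)
R=Rt(s); A=np.c_[np.r_[g_['ex'],0],-np.r_[g_['ey'],0],[0,0,-1]]
print('turn needed deg',np.degrees(Ro.from_matrix(R.T@A).as_rotvec()).round(1)); need(s,[.0505,.0008,.22])
E
python3 al.py
```

```text
t 25.02 gauge tcp mm [-104.4  -18.2  229.7]
tool axes in gauge
 [[ 0.942  0.034  0.335]
 [ 0.025 -0.999  0.033]
 [ 0.336 -0.022 -0.942]]
force gauge [-0.98  0.13  0.11] joints [-0.45 -0.34  2.01  0.09  1.14  1.38]
tip gauge mm [-117.8  -19.5  267.3]
turn needed deg [ -1.6 -19.6   1.7]
need cm [14.3  -1.34  6.16]
```

Emit:
send_rows --series "0 0 0 -0.8 -9.8 0.85 1;0 0 0 -0.8 -9.8 0.85 1;0 0 0 0 0 0 1"

```text
t: 25.4
tool_pos: [0.5328, -0.1044, 0.2469]
tcp_rot: [-0.0, 0.988, -0.155, 0.0]
force: [0.0, 0.1, 0.0]
opening: 0.003
```

```bash
python3 al.py
```

```text
t 25.4 gauge tcp mm [-103.1  -18.1  226.9]
tool axes in gauge
 [[ 1.     0.001  0.   ]
 [ 0.001 -1.     0.001]
 [ 0.    -0.001 -1.   ]]
force gauge [-0.03  0.1   0.03] joints [-0.4  -0.06  1.75  0.    1.46  1.48]
tip gauge mm [-103.1  -18.1  266.9]
turn needed deg [-0.  -0.   0.1]
need cm [15.36 -1.87  0.7 ]
```

Emit:
send_rows --series "3.9 -0.5 0 0 0 0 1;3.8 -0.5 0 0 0 0 1;3.8 -0.45 0 0 0 0 1;3.8 -0.45 0 0 0 0 1;0 0 3 0 0 0 1;0 0 3 0 0 0 1;0 0 2 0 0 0 1;0 0 0 0 0 0 1"

```text
t: 26.4
tool_pos: [0.6817, -0.1322, 0.1671]
tcp_rot: [-0.001, 0.988, -0.155, 0.0]
force: [-0.2, 0.3, -0.8]
opening: 0.003
```

```bash
python3 al.py
```

```text
t 26.4 gauge tcp mm [ 47.2   1.4 147.1]
tool axes in gauge
 [[ 1.     0.001  0.   ]
 [ 0.001 -1.     0.002]
 [ 0.    -0.002 -1.   ]]
force gauge [-0.26  0.2  -0.76] joints [-0.36  0.35  1.44  0.    1.36  1.53]
tip gauge mm [ 47.2   1.3 187.1]
turn needed deg [-0.1 -0.   0.1]
need cm [ 0.33  0.05 -7.29]
```

Emit:
send_rows --series "0.3 0.05 0.6 0 0 0 1;0 0 0.5 0 0 0 1;0 0 0.2 0 0 0 1;0 0 0 0 0 0 1"

```text
t: 26.9
tool_pos: [0.6858, -0.134, 0.1552]
tcp_rot: [-0.001, 0.988, -0.155, 0.001]
force: [-0.0, 0.3, 0.6]
opening: 0.003
```

Emit:
send_rows --series "0 0 0.1 0 0 0 1;0 0 0 0 0 0 1"

```text
t: 27.15
tool_pos: [0.6858, -0.134, 0.1542]
tcp_rot: [-0.001, 0.988, -0.155, 0.001]
force: [-0.1, -0.1, 0.2]
opening: 0.003
```

Emit:
send_rows --series "0 0 0.1 0 0 0 1;0 0 0 0 0 0 1"

```text
t: 27.4
tool_pos: [0.6858, -0.134, 0.1531]
tcp_rot: [-0.001, 0.988, -0.155, 0.001]
force: [0.7, 0.2, -0.1]
opening: 0.005
```

Emit:
send_rows --series "0 0 0.1 0 0 0 1;0 0 0 0 0 0 1"

```text
t: 27.65
tool_pos: [0.6859, -0.134, 0.1524]
tcp_rot: [-0.001, 0.988, -0.155, 0.001]
force: [-1.0, 0.3, 1.0]
opening: 0.004
```

Emit:
send_rows --series "0 0 0.1 0 0 0 1;0 0 0 0 0 0 1"

```text
t: 27.9
tool_pos: [0.686, -0.1341, 0.1524]
tcp_rot: [-0.001, 0.988, -0.155, 0.001]
force: [-1.9, 1.0, 5.5]
opening: 0.004
```

Contact is at exactly the level where I left it (0.1524), so the carriage did not creep. I'll press about 1.8 mm more.

Emit:
send_rows --series "0 0 0.1 0 0 0 1;0 0 0.1 0 0 0 1;0 0 0 0 0 0 1"

```text
t: 28.28
tool_pos: [0.686, -0.1341, 0.1523]
tcp_rot: [-0.001, 0.988, -0.155, 0.002]
force: [-5.9, 1.7, 10.9]
opening: 0.002
```

Emit:
send_rows --series "0 0 0.1 0 0 0 1;0 0 0 0 0 0 1"

```text
t: 28.52
tool_pos: [0.686, -0.1341, 0.1517]
tcp_rot: [-0.001, 0.988, -0.155, 0.002]
force: [-6.6, 2.6, 13.0]
opening: 0.007
```

Emit:
send_rows --series "0 0 0.1 0 0 0 1"

```text
t: 28.65
tool_pos: [0.6861, -0.1341, 0.1509]
tcp_rot: [-0.0, 0.988, -0.155, 0.002]
force: [-7.6, 1.6, 14.4]
opening: 0.006
```

Emit:
send_rows --series "0 0 0.05 0 0 0 1"

```text
t: 28.78
tool_pos: [0.6861, -0.1341, 0.1504]
tcp_rot: [-0.001, 0.988, -0.155, 0.002]
force: [-8.2, 1.9, 13.9]
opening: 0.007
```

Emit:
send_rows --series "0 0 0 0 0 0 1"

```text
t: 28.9
tool_pos: [0.6861, -0.1341, 0.1503]
tcp_rot: [-0.001, 0.988, -0.155, 0.002]
force: [-6.5, 1.5, 13.2]
opening: 0.004
```

Moving force is 14 N ≈ 9 + 2 + 0.3·10. I'll lift off and check with a closer view.

Emit:
send_rows --series "0 0 -0.5 0 0 0 1;0 0 -2 0 0 0 1;0 0 -4 0 0 0 1;-4 0 -2 0 0 0 1;-6 0 0 0 0 0 1;-4 0 0 0 9 0 1;0 0 0 0 9 0 1;0 0 0 0 9 0 1"

```text
t: 29.9
tool_pos: [0.5526, -0.0912, 0.2335]
tcp_rot: [0.036, 0.959, -0.151, 0.236]
force: [-0.2, 0.5, 0.6]
opening: 0.004
```

Emit:
send_rows --series "0 0 0 0 9 0 1;0 0 0 0 4 0 1;0 0 0 0 0 0 1"

```text
t: 30.28
tool_pos: [0.5515, -0.0908, 0.2312]
tcp_rot: [0.052, 0.928, -0.146, 0.339]
force: [0.5, -0.1, 0.5]
opening: 0.008
```

```bash
python3 meas.py; python3 al.py; python3 - <<'E'
from plant import sensors
from h import *
s=sensors.read_state(); need(s,[-.047,.001,.03])
E
```

```text
wrist cap 1448 mode 0.164 mean near 0.1646 n 1063
wrist pad 428 mode 0.079 mean near 0.0798 n 312
scene cap 553 mode 0.164 mean near 0.1648 n 301
scene pad 223 mode 0.079 mean near 0.0797 n 150
scene0 cap 860 mode 0.216 mean near 0.2166 n 313
top cap 265 mode 0.167 mean near 0.1669 n 208
top pad 79 mode 0.081 mean near 0.0817 n 64
top0 cap 360 mode 0.219 mean near 0.2191 n 257
t 30.43 gauge tcp mm [-87.6   0.4 213. ]
tool axes in gauge
 [[ 0.764  0.001  0.645]
 [-0.    -1.     0.002]
 [ 0.645 -0.002 -0.764]]
force gauge [ 0.1  -0.5   0.14] joints [-0.4  -0.51  2.26  0.09  0.7   1.43]
tip gauge mm [-113.4    0.3  243.5]
turn needed deg [ -0.1 -40.2   0. ]
need cm [11.01 -0.02  8.38]
need cm [-8.7  -0.02 16.6 ]
```

In each camera, d = pad + 95 − cap gives 10.2 (wrist), 9.9 (scene) and 9.8 mm (top). One closer look at the gap.

Emit:
send_rows --series "-1.7 0 3.3 0 0 0 1;-1.7 0 3.3 0 0 0 1;-1.7 0 3.3 0 0 0 1;-1.7 0 3.3 0 0 0 1;-1.0 0 2.0 0 0 0 1;0 0 0 0 0 0 1"

```text
t: 31.18
tool_pos: [0.5887, -0.1026, 0.063]
tcp_rot: [0.052, 0.929, -0.146, 0.337]
force: [0.0, 0.3, 0.1]
opening: 0.003
```

```bash
python3 jk.py r3; python3 meas.py; python3 - <<'E'
import cv2,numpy as np
c=np.load('lastw.npz'); cv2.imwrite('pics/r3c.png',cv2.resize(cv2.convertScaleAbs(c['pixels'][0:140,210:350,::-1],alpha=1.6,beta=10),None,fx=5,fy=4.2,interpolation=cv2.INTER_CUBIC))
E
```

```text
t 31.18 gauge tcp mm [-50.4   0.9  43. ]
tool axes in gauge
 [[ 0.767  0.001  0.641]
 [-0.    -1.     0.003]
 [ 0.641 -0.002 -0.767]]
force gauge [-0.07  0.28  0.13] joints [-0.39 -0.1   2.29  0.21  0.26  1.31]
tip gauge mm [-76.1   0.8  73.7]
wrist cap 1351 mode 0.144 mean near 0.1439 n 464
wrist pad 1481 mode 0.079 mean near 0.0796 n 909
scene cap 555 mode 0.165 mean near 0.165 n 292
scene pad 225 mode 0.079 mean near 0.0796 n 152
scene0 cap 860 mode 0.216 mean near 0.2166 n 313
top cap 263 mode 0.166 mean near 0.1667 n 221
top pad 80 mode 0.082 mean near 0.0824 n 54
top0 cap 360 mode 0.219 mean near 0.2191 n 257
```

View pics/r3c.png

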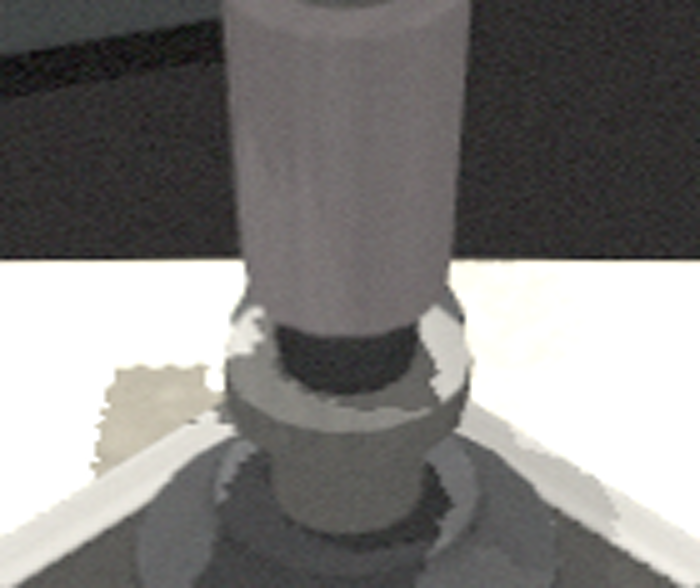

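View pics/r3s.png

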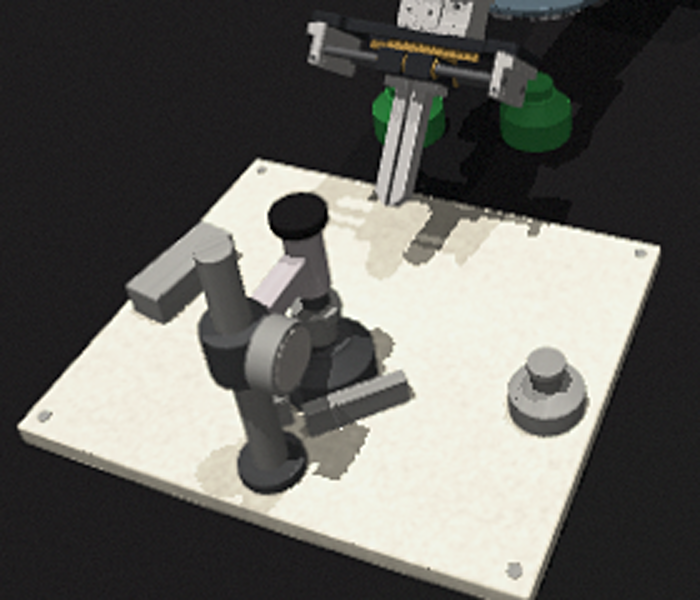

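```bash
python3 gap.py 279,79.8,14 279,93.8,10 279,103.1,18; python3 - <<'E'
from h import *
def G(Q): d=Q[:,:2]-g_['cen']; return np.c_[d@g_['ex'],d@g_['ey'],Q[:,2]-.02]
for n in('scene','top'):
  for t in '01':
    g=G(cloud(dict(np.load(n+t+'.npz'))).reshape(-1,3))
    for nm,c in(('weight',(.025,.1625)),('spacer',(0,-.163))):
        k=(abs(g[:,0]-c[0])<.06)&(abs(g[:,1]-c[1])<.034)&(g[:,2]>.01)&(g[:,2]<.06); print(n+t,nm,(g[k].mean(0)*1e3).round(1))
E
```

```text
cam [-0.135  0.001  0.255]
279,79.8,14 [35.2  1.  96.9]
279,93.8,10 [39.2  1.1 80.6]
279,103.1,18 [31.2  1.  80. ]
scene0 weight [ 32.6 166.1  28.2]
scene0 spacer [  17.4 -163.6   26.3]
scene1 weight [ 32.7 165.9  28.2]
scene1 spacer [  13.8 -160.7   26.2]
top0 weight [ 20.1 160.   30.9]
top0 spacer [  -3.1 -159.7   29.9]
top1 weight [ 20.3 160.1  30.9]
top1 spacer [  -3.  -159.9   30. ]
```

The gap picture gives 6.3–6.9 mm between disc and sleeve (6 is half travel). The bystanders are unmoved and the robot is clear of everything, so I'll hand in.

```bash
python3 -c "
from plant import job; print(job.close_job())"
```

```text
the job is handed in; nothing more can be done
None
```

The jack is home in the V-stop, and the gauge foot stands on it at about half its spring travel. I handed the job in at about 31 s with the robot clear of everything.

**What I did:** I slid the dark jack along the plate with the half-open, tilted fingers. It stalled against both rails under a 30 N push. I then pressed the carriage down by its cap with the closed fingers in two presses, checking in between.

**Last checks:**
- **Jack position:** In one wrist view taken before the presses, the jack and the cap lined up within about 1 mm.
- **Foot deflection:** Pad height plus 95 mm minus cap height gave 10.2, 9.9 and 9.8 mm in the wrist, scene and top cameras. The close-up gap gave about 9.1–9.7 mm. The force while the carriage moved was about 14 N, which also fits about 10 mm.
- **Carriage:** It had not crept between the two presses.
- **Disc weight and steel bar:** The weight read the same before and after in both cameras. The bar read the same in the top view. Its scene reading shifted by about 3 mm, which I put down to the gauge hiding part of it.

**What disagreed:**
- **Finger ends:** They sit about 40 mm short of the reported TCP, although the task says the TCP is at their very end. My first push therefore passed above the jack body without moving it. I corrected for the offset after that.
- **Carriage start:** If the cap had started at its nominal 220 mm, the deflection would be about 2.5 mm less. All three cameras read the cap 1–3.5 mm below 220 at the start, so I took the carriage to have started about 2.5 mm down.

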